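# Push a jammed ceramic prism out of its holding block with a pin punch

## Task

The ceramic hexagonal prism is jammed flush in the pocket of the steel holding block on the sine plate. Take the pin punch, press the prism out from behind through the access hole until it stands proud enough to grip, pressing steadily rather than ramming and without letting it fall out; then lay the punch down flat on the table, draw the prism straight out and lay it gently on its side in the white parts dish, dish level on the table. Do not let the prism drop on the sine plate or the table, and leave the glass tile, the try square and the two corner joints where they are.

Things in the scene. Friction and masses are not known exactly. Their poses are not given: they have to be found in the camera images.
- prism: Turquoise ceramic hexagonal prism, 24 mm across flats, 36 long, some 70 g. Origin at its centre, x along its length. It starts in the pocket, x towards the mouth, two flats facing the block's +y and -y, its end 1.5 mm below the mouth face. Spring plungers 5 to 15 mm behind the mouth clamp it: sliding it takes 10 to 20 N, and it stays where left while 25 mm or less proud.
- block: Steel holding block, 64 mm long (x), 46 wide, 46 high, clamped on the sine plate, immovable. Origin: centre of its underside; x along the pocket, from access hole to mouth, rising 20 degrees; y level; z square to the plate. Hole and pocket axis: 23 mm above the origin. Hole 24 mm deep, then the hexagonal pocket, 25.2 mm across flats, 40 deep. Toe clamps at its sides: 22 mm high, out to 39 mm.
- access_hole (a point): Centre of the round 10 mm access hole in the block's back face (1.5 mm chamfer at its edge). Axes as the block's.
- pocket_mouth (a point): Centre of the hexagonal pocket's mouth in the block's front face. Axes as the block's.
- sineplate: Steel sine plate carrying the block, fixed to the table. Origin: centre of its base, on the table; z up, x the level heading of the block's x. Base 130 x 80 mm (94 over the hinge pins), 14 high; above it rollers, a gauge-block stack and the tilted top plate.
- topplate: The sine plate's tilted top plate, 124 x 80 x 14 mm; frame as the sine plate's. Its upper face lies 23 mm below the pocket axis, level with the block's underside, and reaches 30 mm beyond the block's back and front faces.
- punch: Steel pin punch, some 110 g: eight-sided handle 14 mm across flats, 70 long, then a round pin 8 mm in diameter, 60 long (8 mm taper at its root). Origin on its axis near the centre of mass, 21 mm behind the shoulder where the pin begins; x runs to the tip, 81 mm ahead; the handle ends 49 mm behind. It lies on the table, axis 7 mm up, two handle flats upright.
- punch_tip (a point): Centre of the flat tip of the punch's pin, 81 mm from the punch's origin along its x. Axes as the punch's.
- dish: White square melamine parts dish, loose, 220 g. Floor about 120 x 120 mm inside, 4 mm above the table; walls flaring a little outwards, 21 mm high, some 133 mm over all. Origin at the centre of its underside.
- tile: Frosted glass tile, 60 x 60 x 8 mm, loose. Origin at the centre of its underside. A bystander.
- square: Small steel try square lying flat, loose: a 75 x 16 x 14 mm stock and a 95 mm blade, about 100 x 75 mm over all. Origin near its middle, on the table. A bystander.
- joint_a: Chromed three-way corner joint, a 24 mm cube with three 18 mm tubes 16 mm long on its x, y and upper faces, 40 mm high, loose. Origin at the centre of the cube's underside. A bystander.
- joint_b: The other chromed corner joint, like joint_a. A bystander.
Not all that is in view belongs to the job. There is more than one size of the punch; the one meant has the size given above.

How it is judged:
By the outcome, as a careful person would: the job done as asked, in the order asked, and still so for the second after the job is handed in, with the robot touching nothing.
It also fails if it takes over 66 s, if anything falls off the work surface, if the arm or the gripper's body presses on something with over 40 N, if the wrist force passes 120 N, or if a joint passes its speed limit or range.

## Robot

A 6-joint arm with a two-finger parallel gripper is mounted at the origin on the work surface. World frame = base frame: x ahead of the robot, y to its left, z up, the work surface at z = 0. Lengths are in m, angles in degrees, forces in N, time in s.
With the tool pointing down it reaches from about 0.4 to 0.825 m from the base axis. Payload 7 kg.
Tool frame: the origin (TCP) lies midway between the tips of the shut fingers; the grasp point (between the pads) lies 19 mm behind it (grip_depth is the distance from the TCP to the grasp point, in m); z points along the fingers, y is the direction in which the jaws open and shut (so a half turn about z gives the same grasp; the last joint's range is limited). The gripper opens to 88 mm and grips with 3 to 60 N. Pads are 19 mm wide; open, the fingers measure 130 mm over their backs; the gripper's body (78 mm by 193 mm) begins 47 mm behind the grasp point.
Start: joints at [83.085, 20.546, 0.682, 0, -70.136, -16.507], TCP at [0.268, 0.619, 0.227] pointing down, gripper open.
Joint ranges: [-176.03, 176.03], [-82.01, 121.73], [-58.28, 71.71], [-173.87, 95.51], [-174.79, -0.11], [-173.66, 173.66]. Speed limits (degrees/s): [136.94, 136.94, 172.46, 180, 180, 180].

## Interface

Orientations are given as [roll, pitch, yaw] about the fixed x, y, z axes, in that order (R = Rz(yaw) Ry(pitch) Rx(roll)).
In Python, from plant import * gives the robot as it stands.
- The arm moves only by the shell command python3 -m inch 'ROWS'. ROWS is JSON, a list of rows, each an object of numbers: "ax", "ay", "az": the turn, a rotation vector about the tool's x, y, z in degrees; "dx", "dy", "dz": the shift along the tool's x, y, z in mm; "fingers": the finger opening in mm, from 0 to 87.6. In form: [{"ax": .., "ay": .., "az": .., "dx": .., "dy": .., "dz": .., "fingers": ..}, ...]. A call has 1 to 8 rows; each row is the pose to reach, as a shift and turn from the pose commanded when the call began, along the tool's axes at that moment; what a row does not reach only later rows make up. A row lasts 1/8 s, in which the tool goes at most 62.5 mm and 10.7 degrees, less where a joint would pass 70% of its speed; a pose out of reach is approached as far as the arm can. A call with a gripper value outside its range is refused whole. The fingers move at their own pace and stop on an object; the grip force is fixed at half the most. Time passes only in rows, so rows that repeat a pose let the fingers close. It gives the time, the measured TCP pose, the force and the opening at its end, in the units of the state.
- get_obs(): the state, without advancing time (a new reading comes with each control period).
- snapshot(name): name is "scene" or "top" or "wrist"; returns a dict with "image" (480x640x3 uint8, red, green, blue), "fx", "fy", "cx", "cy" (pixels), "k1" (the pictures are not rectified: a ray, as slopes to the right and down, at radius r is drawn at 1 + k1 r^2 times it, then the intrinsics apply), "rvec" (rotation vector, rad) and "tvec" (3), from world to camera coordinates, as OpenCV has them. Camera axes: x right, y down, z forward; pixel columns grow to the right and rows downward; lengths in m; the calibration is good to about 2 mm. A picture is of the moment at which its call begins. There is no depth.
- close_job(): hands the job in, once; it reports no verdict.
Trained networks look in the newest picture that a camera, given by its name, has taken for a name from the list of things; names that differ only in an ending like _2 or _b are one class to them, and where a whole thing is asked for, a point or a joint stands for the part that bears it (a point fixed in the world has none). Each returns a list of dicts, best first, with "score" (0 to 1); they miss things now and then, are a little off and sometimes report something else, mostly with a low value. They report only what shows in the picture. A call takes as long as a camera call. They do not tell look-alikes from the thing itself.
- search_frame(target, camera): "bbox" ([centre column, centre row, width, height] in pixels, round what is visible of it).
- trace(target, camera): "mask" (480x640 bool, what is visible of it) and "bbox" ([centre column, centre row, width, height] in pixels, round what is visible of it).
- landmark_of(target, camera): "position" ([column, row] in pixels: a listed point, or the origin of a listed thing).
The state is a dict: "clock": time; "joint_pos": joint angles; "qvel": joint speeds; "tau": joint torques, N m; "tool_pos": TCP position; "orientation": TCP orientation; "force": force on the tool from outside, world axes, zero at the start; "moment": the same for the moment, N m; "opening": finger opening in m.
Only numpy, scipy, OpenCV 4.12 (cv2) and the standard library are available. Lean on these libraries where they do the work, as an engineer would, in place of code of your own. Each camera call takes 0.05 s, during which the arm holds its last target.

## Working session

There is one attempt and no reset: what is moved stays moved. The work goes in short steps, Python scripts to look and compute and a shell command to move; the robot and the scene stay as the last step left them, time stands still between calls to the robot, and variables do not carry over. Pictures are saved under pics/ and viewed, and the job is handed in when it is done.

```bash
ls; mkdir -p pics
python3 - <<'E'
from plant import *
import cv2
o=get_obs(); print(o)
for n in ["scene","top","wrist"]:
    s=snapshot(n); cv2.imwrite(f"pics/{n}0.png",s["image"][:,:,::-1]); print(n,{k:v for k,v in s.items() if k!="image"})
    for t in ["prism","block","access_hole","pocket_mouth","punch","punch_tip","dish","sineplate"]:
        r=landmark_of(t,n); print(t,[(round(x["score"],2),[round(float(v)) for v in x["position"]]) for x in r[:3]])
E
```

```text
pics
{'clock': 0.0, 'joint_pos': array([ 8.30840923e+01,  2.05896367e+01,  6.31629562e-01, -2.08566844e-02,
       -7.01356686e+01, -1.65059046e+01]), 'qvel': array([ 0.02404424, -0.10344537, -0.07553951,  0.05286845, -0.01544246,
       -0.00893698]), 'tau': array([-1.12793503e-03, -5.82697105e+01,  2.93045944e+01,  6.99684396e+00,
        6.78032055e-03, -1.68340212e-04]), 'tool_pos': array([0.2681445 , 0.61889695, 0.22562439]), 'orientation': array([ 1.79904614e+02, -7.81872421e-03, -2.34289089e+01]), 'force': array([-0.31719697,  0.0751846 ,  0.64164482]), 'moment': array([ 0.02172612,  0.01864286, -0.00221453]), 'opening': 0.08759843499026024}
scene {'fx': 602.4721662383915, 'fy': 602.4721662383915, 'cx': 325.53098256101913, 'cy': 249.36224157725508, 'k1': -0.1501091585585746, 'rvec': array([ 1.43762647,  2.37300813, -0.68036394]), 'tvec': array([ 0.28265607, -0.36841253,  1.39291528])}
prism [(0.57, [337, 259])]
block [(0.9, [335, 266])]
access_hole [(0.76, [315, 260]), (0.67, [155, 257])]
pocket_mouth [(0.72, [348, 261])]
punch [(0.73, [243, 196]), (0.63, [212, 228]), (0.45, [
[... 376 characters left out ...]
 array([-0.02398413,  0.56023497,  1.05666137])}
prism [(0.4, [315, 233])]
block [(0.7, [323, 234])]
access_hole [(0.81, [340, 232])]
pocket_mouth [(0.85, [305, 235])]
punch [(0.91, [452, 296]), (0.74, [316, 245]), (0.6, [402, 172])]
punch_tip [(0.7, [415, 303]), (0.63, [456, 341]), (0.51, [455, 214])]
dish [(0.86, [152, 269])]
sineplate [(0.89, [316, 244])]
wrist {'fx': 368.0158844865527, 'fy': 368.0158844865527, 'cx': 320.35615339606085, 'cy': 247.16828803548418, 'k1': 0.02107460286352536, 'rvec': array([-1.62490499,  2.47846192,  0.3573519 ]), 'tvec': array([ 0.67408716, -0.03445889,  0.39150178])}
prism []
block []
access_hole []
pocket_mouth []
punch []
punch_tip []
dish []
sineplate []
```

View pics/scene0.png

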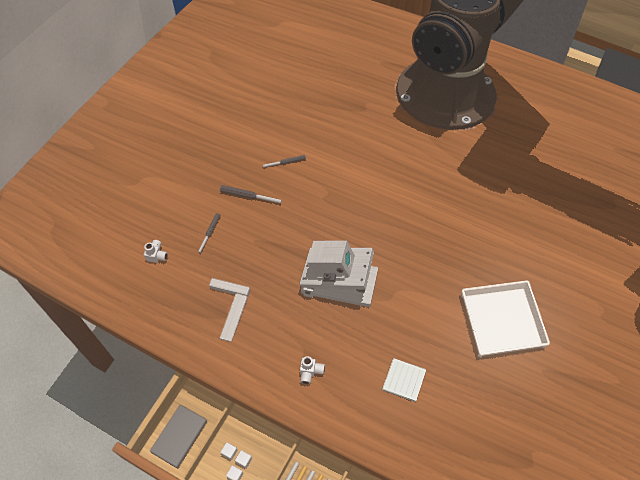

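View pics/top0.png

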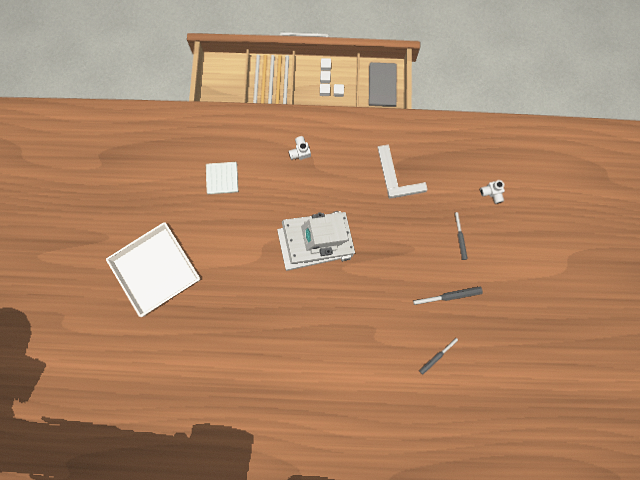

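View pics/wrist0.png

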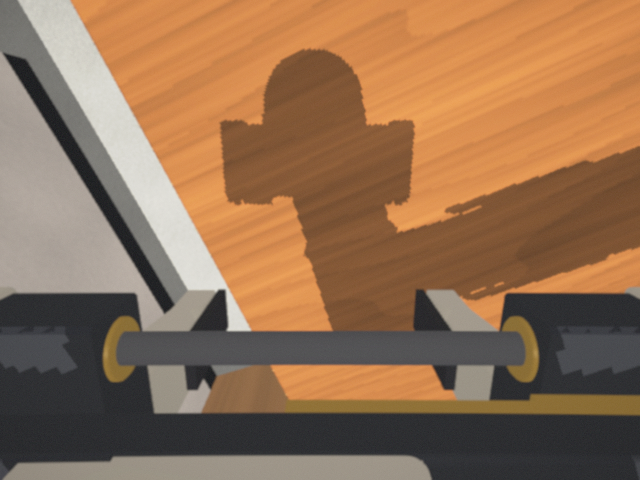

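```bash
cat > h.py <<'E'
from plant import *
import numpy as np, cv2
from scipy.spatial.transform import Rotation as Ro
def cam(s):
    K=np.array([[s["fx"],0,s["cx"]],[0,s["fy"],s["cy"]],[0,0,1.]]); return K,np.array([s["k1"],0,0,0,0.]),np.array(s["rvec"]),np.array(s["tvec"])
def ray(s,p):
    K,d,r,t=cam(s); u=cv2.undistortPoints(np.array([[p]],float),K,d)[0,0]
    R=cv2.Rodrigues(r)[0]; return -R.T@t, R.T@np.array([u[0],u[1],1.])
def onz(s,p,z):
    c,d=ray(s,p); return c+d*(z-c[2])/d[2]
def proj(s,P):
    K,d,r,t=cam(s); return cv2.projectPoints(np.atleast_2d(P).astype(float),r,t,K,d)[0][:,0]
def tri(ss,ps):
    A=np.zeros((3,3));b=np.zeros(3)
    for s,p in zip(ss,ps):
        c,d=ray(s,p); d=d/np.linalg.norm(d); M=np.eye(3)-np.outer(d,d); A+=M;b+=M@c
    return np.linalg.solve(A,b)
def maskaxis(m):
    ys,xs=np.nonzero(m); return xs,ys
E
python3 - <<'E'
from h import *
np.set_printoptions(precision=4,suppress=True)
S={}
L={}
for n in ["top","scene"]:
    S[n]=snapshot(n)
    for t in ["punch"]:
        for x in trace(t,n):
            ys,xs=np.nonzero(x["mask"]); P=np.array([onz(S[n],(a,b),.007)[:2] for a,b in zip(xs,ys)])
            c=P.mean(0); w,v=np.linalg.eigh(np.cov(P.T)); q=(P-c)@v[:,1]; 
            print(n,round(x["score"],2),x["bbox"],"c",c,"len",np.ptp(q),"ends",c+v[:,1]*q.min(),c+v[:,1]*q.max())
    for t in ["access_hole","pocket_mouth","block","prism","dish","sineplate","tile","square","joint_a","punch_tip"]:
        L[n,t]=[(x["score"],x["position"]) for x in landmark_of(t,n)]
ss=[S["top"],S["scene"]]
for t in ["access_hole","pocket_mouth","block","prism","sineplate","dish"]:
    ps=[L[n,t][0][1] for n in ["top","scene"]]
    X=tri(ss,ps); print(t,X,[np.linalg.norm(proj(s,X)[0]-p) for s,p in zip(ss,ps)])
for t,z in [("dish",0),("tile",0),("square",0),("joint_a",0),("punch_tip",.007)]:
  for n in ["top","scene"]:
    for sc,p in L[n,t]: print(t,n,round(sc,2),onz(S[n],p,z))
E
```

```text
top 0.84 [448.4, 296.6, 70.2, 16.7] c [ 0.4747 -0.2524] len 0.12787153701301418 ends [ 0.4871 -0.309 ] [ 0.4597 -0.1841]
top 0.54 [462.6, 236.8, 8.1, 49.7] c [ 0.5824 -0.271 ] len 0.09232747403884847 ends [ 0.6336 -0.2621] [ 0.5426 -0.2778]
top 0.46 [436.0, 359.9, 27.7, 28.5] c [ 0.3541 -0.2187] len 0.06948608528980169 ends [ 0.3804 -0.2466] [ 0.3327 -0.196 ]
top 0.3 [326.4, 233.2, 46.4, 41.4] c [ 0.5841 -0.0114] len 0.08910527353863999 ends [ 0.6062 -0.0509] [0.5627 0.0269]
scene 0.91 [249.5, 196.0, 59.4, 17.6] c [ 0.4749 -0.2501] len 0.13248730189220592 ends [ 0.487  -0.3085] [ 0.4601 -0.1788]
scene 0.63 [210.8, 236.1, 18.0, 38.8] c [ 0.5855 -0.2695] len 0.09172579633988294 ends [ 0.6353 -0.2606] [ 0.545  -0.2767]
scene 0.57 [292.1, 157.6, 23.8, 7.1] c [ 0.3515 -0.2138] len 0.04898920449945437 ends [ 0.3691 -0.2327] [ 0.3357 -0.1968]
access_hole [ 0.5739 -0.0401  0.0543] [np.float64(0.693789839028679), np.float64(0.6971355252393193)]
pocket_mouth [0.5611 0.0188 0.0886] [np.float64(0.6198132321017917), np.float64(0.6244821997887698)]
block [ 0.5655 -0.0012  0.0552] [np.float64(1.4451454970756645), np.float64(1.457796903849169)]Traceback (most recent call last):
  File "<stdin>", line 16, in <module>
IndexError: list index out of range
```

Run:
```python
from h import *
np.set_printoptions(precision=4,suppress=True)
o=get_obs(); s=snapshot("wrist")
R=Ro.from_euler('xyz',o["orientation"],degrees=True).as_matrix()
Rc=cv2.Rodrigues(s["rvec"])[0]; c=-Rc.T@s["tvec"]
print("cam in tool",R.T@(c-o["tool_pos"])*1e3); print("cam axes in tool (cols x,y,z)\n",R.T@Rc.T)
for n in ["scene","top"]:
    s=snapshot(n);Rc=cv2.Rodrigues(s["rvec"])[0]; print(n,"pos",-Rc.T@s["tvec"],"fwd",Rc[2])
print(o["clock"],get_obs()["clock"])
# zooms
s=snapshot("scene")["image"]; cv2.imwrite("pics/zs.png",cv2.resize(s[225:320,285:400,::-1],None,fx=6,fy=6,interpolation=cv2.INTER_CUBIC))
s=snapshot("top")["image"]; cv2.imwrite("pics/zt.png",cv2.resize(s[200:280,265:370,::-1],None,fx=7,fy=7,interpolation=cv2.INTER_CUBIC))
```

```text
cam in tool [  78.4416    1.0345 -158.776 ]
cam axes in tool (cols x,y,z)
 [[-0.0014 -0.9593 -0.2824]
 [ 1.     -0.0013 -0.0005]
 [ 0.0001 -0.2824  0.9593]]
scene pos [1.0605 0.2372 0.9874] fwd [-0.4683 -0.2463 -0.8485]
top pos [ 0.3361 -0.005   1.148 ] fwd [ 0.2017  0.002  -0.9794]
2.55 2.7
```

View pics/zs.png

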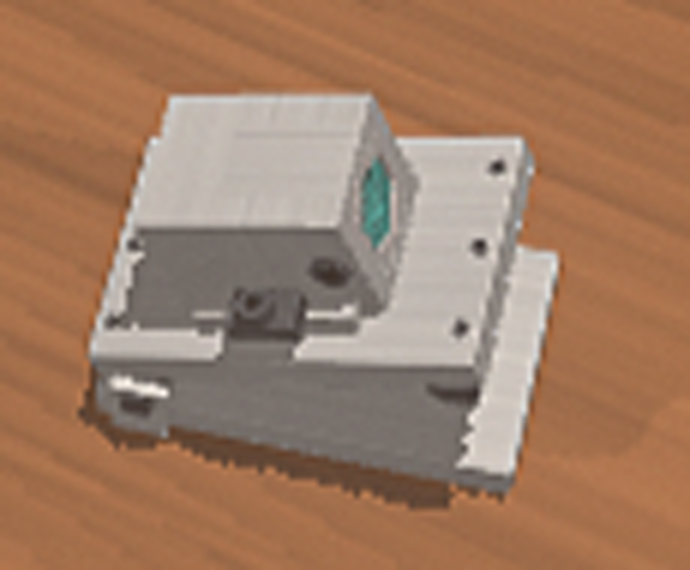

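View pics/zt.png

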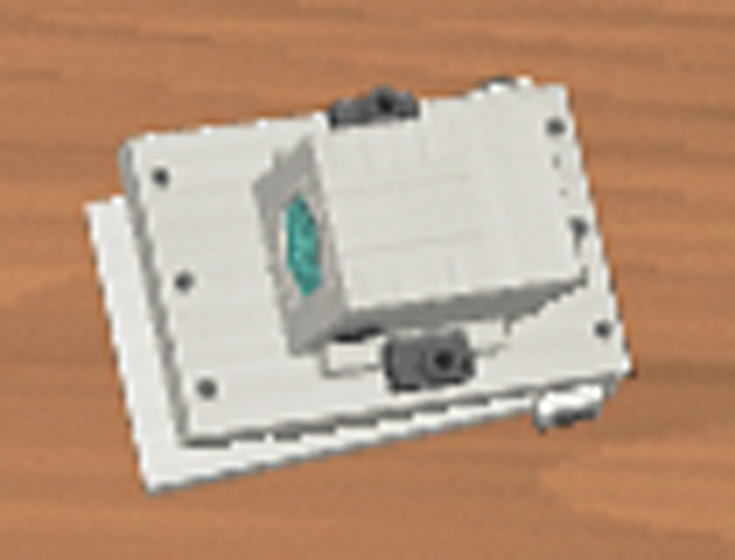

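```bash
cat >> h.py <<'E'
def pose():
    o=get_obs(); return np.array(o["tool_pos"]),Ro.from_euler('xyz',o["orientation"],degrees=True)
def rel(p,R,p0=None,R0=None):
    if p0 is None: p0,R0=pose()
    d=R0.inv().apply(np.array(p)-p0)*1e3; w=(R0.inv()*R).as_rotvec(degrees=True)
    print("d",d.round(2),"a",w.round(2))
def tool(yaw,tilt):
    "tool x heads yaw, then tilted about tool y by tilt: positive = tool x up (z forward)"
    return Ro.from_euler('xyz',[180,0,yaw],degrees=True)*Ro.from_euler('y',tilt,degrees=True)
E
python3 - <<'E'
from h import *
R=tool(-77.7,0); print(R.as_matrix().round(2))
R=tool(-77.7,-33.6); print(R.as_matrix().round(2))
rel([.584,-.085,.22],tool(-77.7,0))
rel([.584,-.085,.22],R)
rel([.584,-.085,.135],R,np.array([.584,-.085,.22]),R)
E
```

```text
[[ 0.21 -0.98 -0.  ]
 [-0.98 -0.21 -0.  ]
 [ 0.    0.   -1.  ]]
[[ 0.18 -0.98 -0.12]
 [-0.81 -0.21  0.54]
 [-0.55  0.   -0.83]]
d [569.64 520.86   6.57] a [-0.    0.   54.28]
d [569.64 520.86   6.57] a [ 15.9  -31.02  52.67]
d [47.04 -0.   70.8 ] a [0. 0. 0.]
```

```bash
python3 -m inch '[{"dx":570,"dy":521,"dz":6,"ax":15.9,"ay":-31,"az":52.7,"fingers":60},{"dx":570,"dy":521,"dz":6,"ax":15.9,"ay":-31,"az":52.7,"fingers":60},{"dx":570,"dy":521,"dz":6,"ax":15.9,"ay":-31,"az":52.7,"fingers":60},{"dx":570,"dy":521,"dz":6,"ax":15.9,"ay":-31,"az":52.7,"fingers":60},{"dx":570,"dy":521,"dz":6,"ax":15.9,"ay":-31,"az":52.7,"fingers":60},{"dx":570,"dy":521,"dz":6,"ax":15.9,"ay":-31,"az":52.7,"fingers":60},{"dx":570,"dy":521,"dz":6,"ax":15.9,"ay":-31,"az":52.7,"fingers":60},{"dx":570,"dy":521,"dz":6,"ax":15.9,"ay":-31,"az":52.7,"fingers":60}]'
python3 - <<'E'
from h import *
print(get_obs()["joint_pos"].round(1))
rel([.584,-.085,.22],tool(-77.7,-33.6)); rel([.584,-.085,.135],tool(-77.7,-33.6))
E
```

```text
clock: 3.8
tool_pos: [0.4737, 0.1606, 0.2233]
orientation: [-179.9, 33.6, -77.7]
force: [1.1, 1.4, 0.2]
opening: 0.0601
[ 12.7   8.8 -10.1 -35.2 -73.9  10.4]
d [ 221.28  -55.88 -142.91] a [-0.13 -0.01 -0.04]
d [268.31 -55.76 -72.1 ] a [-0.13 -0.01 -0.04]
```

```bash
python3 -m inch '[{"dx":221,"dy":-56,"dz":-143},{"dx":221,"dy":-56,"dz":-143},{"dx":221,"dy":-56,"dz":-143},{"dx":221,"dy":-56,"dz":-143},{"dx":268,"dy":-56,"dz":-72},{"dx":268,"dy":-56,"dz":-72},{"dx":268,"dy":-56,"dz":-72}]'
python3 - <<'E'
from h import *
import pickle
o=get_obs();s=snapshot("wrist");pickle.dump((o,s),open("v1.pkl","wb"))
cv2.imwrite("pics/w1.png",s["image"][:,:,::-1])
for t in ["access_hole","pocket_mouth","block"]: print(t,landmark_of(t,"wrist"))
print(o["joint_pos"].round(1),o["clock"])
E
```

```text
access_hole []
pocket_mouth []
block []
[ 12.7   8.8 -10.1 -35.2 -73.9  10.4] 3.8$[0]: bad value
```

View pics/w1.png

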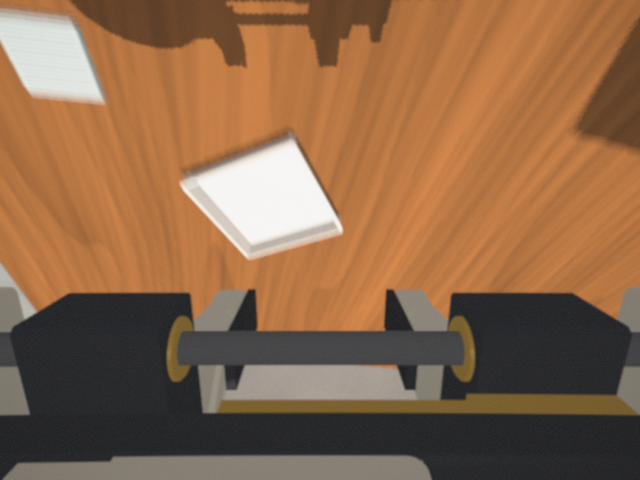

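```bash
python3 -m inch '[{"dx":221,"dy":-56,"dz":-143,"ax":0,"ay":0,"az":0,"fingers":60},{"dx":221,"dy":-56,"dz":-143,"ax":0,"ay":0,"az":0,"fingers":60},{"dx":221,"dy":-56,"dz":-143,"ax":0,"ay":0,"az":0,"fingers":60},{"dx":221,"dy":-56,"dz":-143,"ax":0,"ay":0,"az":0,"fingers":60},{"dx":268,"dy":-56,"dz":-72,"ax":0,"ay":0,"az":0,"fingers":60},{"dx":268,"dy":-56,"dz":-72,"ax":0,"ay":0,"az":0,"fingers":60},{"dx":268,"dy":-56,"dz":-72,"ax":0,"ay":0,"az":0,"fingers":60}]'
python3 - <<'E'
from h import *
import pickle
o=get_obs();s=snapshot("wrist");pickle.dump((o,s),open("v1.pkl","wb"))
cv2.imwrite("pics/w1b.png",s["image"][:,:,::-1])
for t in ["access_hole","pocket_mouth","block"]: print(t,landmark_of(t,"wrist"))
print(o["joint_pos"].round(1),o["clock"])
E
```

```text
clock: 4.88
tool_pos: [0.5824, -0.0805, 0.133]
orientation: [179.7, 33.7, -77.8]
force: [0.4, -0.5, 0.6]
opening: 0.0597
access_hole [{'position': [316.7, 252.9], 'score': 0.68}]
pocket_mouth [{'position': [311.7, 324.4], 'score': 0.71}]
block [{'position': [316.3, 272.5], 'score': 0.88}]
[-10.6  28.6   4.4 -31.  -81.9  31.8] 4.875
```

View pics/w1b.png

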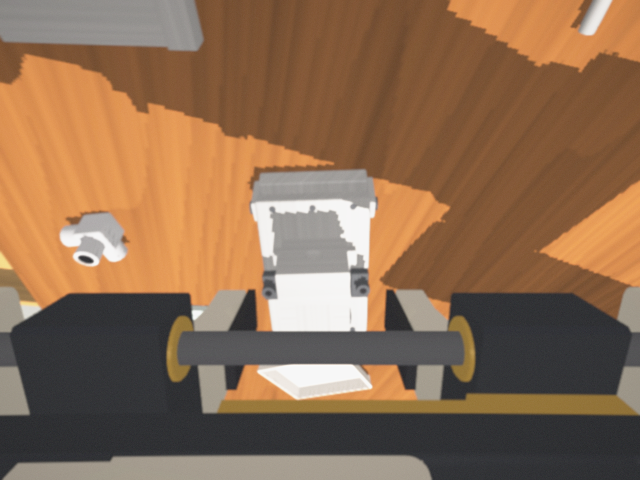

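Run:
```python
from h import *
import pickle
o,s=pickle.load(open("v1.pkl","rb"))
cv2.imwrite("pics/w1z.png",cv2.resize(s["image"][165:335,240:390,::-1],None,fx=5,fy=5,interpolation=cv2.INTER_CUBIC)[:600*1+250])
```

```text
(no output)
```

View pics/w1z.png

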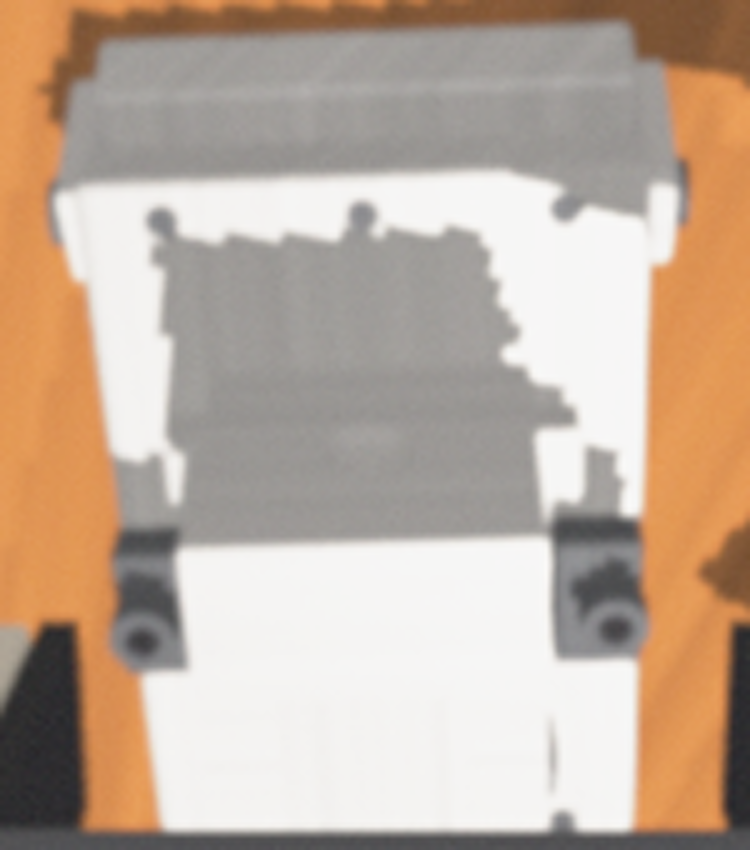

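```bash
cat > fit.py <<'E'
from h import *
import pickle
from scipy.optimize import least_squares
np.set_printoptions(precision=4,suppress=True)
o,w=pickle.load(open("v1.pkl","rb")); t=snapshot("top"); sc=snapshot("scene")
pts={"w":[((-32,23,46),(349.6,272)),((-32,-23,46),(276,274.4)),((-32,0,23),(314.,253))],
"t":[((32,-23,46),(310,219.3)),((32,23,46),(314.7,244)),((32,-23,0),(301.4,226.1)),((32,23,0),(306.7,250.4)),((-32,23,46),(348.6,239.3)),((62,-40,0),(282.9,220.7)),((62,40,0),(291.7,262.9)),((-62,-40,0),(346,212.6)),((-62,40,0),(354.7,253.3))],
"s":[((-32,23,46),(313.7,240.8)),((32,23,46),(346.7,241.2)),((32,-23,46),(341.7,263.3)),((-32,-23,46),(307.5,263)),((32,-23,0),(349.2,277.5)),((32,23,0),(354.2,256.2)),((62,40,0),(373,248.8)),((62,-40,0),(364.2,286.3)),((-62,-40,0),(300.3,284.7))]}
lines=[((0,-40,0),(257,220),(272,331)),((0,40,0),(370.4,217.4),(367,331))]
S={"w":w,"t":t,"s":sc}
def RB(yaw): return Ro.from_euler('zy',[0,0]) if 0 else Ro.from_euler('z',yaw,degrees=True)*Ro.from_euler('y',-20,degrees=True)
def pix(c,p,yaw,X,off):
    return proj(S[c],p+RB(yaw).apply(np.array(X,float)/1e3)+off)
def res(v,full=False):
    p=v[:3]/1e3;yaw=v[3];r=[]
    for i,c in enumerate("wts"):
        off=v[4+3*i:7+3*i]/1e3
        X=[a for a,_ in pts[c]];U=np.array([b for _,b in pts[c]])
        e=(pix(c,p,yaw,X,off)-U); r+=list(e.ravel())
        if full: print(c,e.round(1).tolist())
        if c=="w":
            for L,a,b in lines:
                q=pix(c,p,yaw,[(-55,L[1],0),(20,L[1],0)],off); a=np.array(a);b=np.array(b);n=np.array([b[1]-a[1],-(b[0]-a[0])])/np.linalg.norm(b-a)
                r+=list((q-a)@n)
            q=pix(c,p,yaw,[(-62,0,0)],off); r.append((q[0,1]-200.6))
            if full: print("lines",np.round(r[-5:],2))
        r+=list(off*1e3/1.5)
    return np.array(r)
f=least_squares(res,[568,-10,50,102.3]+[0]*9,loss="soft_l1")
print(f.x); res(f.x,True)
p=f.x[:3]/1e3; B=RB(f.x[3]); print("hole",p+B.apply([-.032,0,.023]),"mouth",p+B.apply([.032,0,.023]))
pw=p+f.x[4:7]/1e3; print("wrist-frame hole",pw+B.apply([-.032,0,.023]))
pickle.dump((p,f.x[3],f.x[4:]),open("block.pkl","wb"))
print(get_obs()["clock"])
E
python3 fit.py
```

```text
[568.656   -2.0733  54.6989 104.4608   0.8754  -0.0732   0.8002  -1.2711
  -1.136   -0.2568   0.2159   1.2916  -0.4751]
w [[0.1, 0.2], [0.2, -0.3], [-0.2, 1.1]]
lines [ 0.56  0.66 -0.44 -0.71 -0.8 ]
t [[-0.9, -0.3], [0.0, 0.4], [-0.6, 0.3], [-0.5, 0.6], [-0.4, 0.4], [0.4, -1.4], [0.8, -0.4], [-0.3, -0.8], [0.7, -0.3]]
s [[-0.1, 0.5], [0.4, -0.1], [-0.3, 0.0], [-0.2, -0.0], [0.5, 0.1], [0.8, -0.4], [-0.4, -0.9], [-0.4, 0.0], [-1.1, -0.0]]
hole [ 0.5781 -0.0388  0.0654] mouth [0.5631 0.0194 0.0873]
wrist-frame hole [ 0.579  -0.0389  0.0662]
5.175
```

Run:
```python
from h import *
rel([.477,-.261,.16],tool(-160,0))
```

```text
d [ 113.92  142.99 -104.03] a [23.88 27.59 79.85]
```

```bash
python3 -m inch '[{"dx":114,"dy":143,"dz":-104,"ax":23.9,"ay":27.6,"az":79.8,"fingers":60},{"dx":114,"dy":143,"dz":-104,"ax":23.9,"ay":27.6,"az":79.8,"fingers":60},{"dx":114,"dy":143,"dz":-104,"ax":23.9,"ay":27.6,"az":79.8,"fingers":60},{"dx":114,"dy":143,"dz":-104,"ax":23.9,"ay":27.6,"az":79.8,"fingers":60},{"dx":114,"dy":143,"dz":-104,"ax":23.9,"ay":27.6,"az":79.8,"fingers":60},{"dx":114,"dy":143,"dz":-104,"ax":23.9,"ay":27.6,"az":79.8,"fingers":60},{"dx":114,"dy":143,"dz":-104,"ax":23.9,"ay":27.6,"az":79.8,"fingers":60},{"dx":114,"dy":143,"dz":-104,"ax":23.9,"ay":27.6,"az":79.8,"fingers":60}]'
python3 - <<'E'
from h import *
print(get_obs()["joint_pos"].round(1))
rel([.477,-.261,.13],tool(102,0))
E
```

```text
clock: 6.18
tool_pos: [0.4765, -0.2613, 0.1599]
orientation: [179.6, 0.5, -158.7]
force: [-1.0, -0.1, 0.5]
opening: 0.0601
[ -8.5  11.3 -21.1  -0.7 -57.3 -59.8]
d [-0.29 -0.05 29.87] a [7.200e-01 7.000e-02 9.931e+01]
```

```bash
python3 -m inch '[{"dx":0,"dy":0,"dz":30,"ax":0.7,"ay":0,"az":99.3,"fingers":45},{"dx":0,"dy":0,"dz":30,"ax":0.7,"ay":0,"az":99.3,"fingers":45},{"dx":0,"dy":0,"dz":30,"ax":0.7,"ay":0,"az":99.3,"fingers":45},{"dx":0,"dy":0,"dz":30,"ax":0.7,"ay":0,"az":99.3,"fingers":45},{"dx":0,"dy":0,"dz":30,"ax":0.7,"ay":0,"az":99.3,"fingers":45},{"dx":0,"dy":0,"dz":30,"ax":0.7,"ay":0,"az":99.3,"fingers":45},{"dx":0,"dy":0,"dz":30,"ax":0.7,"ay":0,"az":99.3,"fingers":45},{"dx":0,"dy":0,"dz":30,"ax":0.7,"ay":0,"az":99.3,"fingers":45}]'; python3 -m inch '[{"dx":0,"dy":0,"dz":0,"ax":0,"ay":0,"az":13.5,"fingers":45},{"dx":0,"dy":0,"dz":0,"ax":0,"ay":0,"az":13.5,"fingers":45}]'
python3 - <<'E'
from h import *
print(get_obs()["joint_pos"].round(1))
s=snapshot("wrist");cv2.imwrite("pics/w2.png",s["image"][:,:,::-1])
for x in landmark_of("punch_tip","wrist")+landmark_of("punch","wrist"): print(x,onz(s,x["position"],.007))
for x in trace("punch","wrist"):
    ys,xs=np.nonzero(x["mask"]); P=np.array([onz(s,(a,b),.007)[:2] for a,b in zip(xs,ys)])
    c=P.mean(0); w,v=np.linalg.eigh(np.cov(P.T)); q=(P-c)@v[:,1]
    print(x["score"],x["bbox"],c,np.ptp(q),c+v[:,1]*q.min(),c+v[:,1]*q.max(),np.degrees(np.arctan2(v[1,1],v[0,1])))
rel([.477,-.261,.13],tool(102,0))
E
```

```text
clock: 7.18
tool_pos: [0.4767, -0.2609, 0.1294]
orientation: [179.8, -0.1, 115.3]
force: [-0.1, -0.1, 0.7]
opening: 0.0453
clock: 7.42
tool_pos: [0.4767, -0.2609, 0.1294]
orientation: [179.8, -0.1, 102.0]
force: [-0.1, -0.8, -0.1]
opening: 0.0448
[  -8.2   13.1  -23.5   -0.2  -53.3 -159.7]
{'position': [219.0, 220.0], 'score': 0.92} [ 0.39809205 -0.26332214  0.007     ]
{'position': [316.8, 132.9], 'score': 0.78} [ 0.45933569 -0.18430305  0.007     ]
{'position': [510.6, 280.6], 'score': 0.59} [ 0.63721868 -0.26454877  0.007     ]
{'position': [171.2, 156.0], 'score': 0.84} [ 0.35746867 -0.22266649  0.007     ]
{'position': [441.1, 280.7], 'score': 0.82} [ 0.58215491 -0.27628785  0.007     ]
{'position': [322.0, 239.5], 'score': 0.71} [ 0.47973762 -0.26219786  0.007     ]
0.9 [452.9, 280.6, 115.9, 11.4] [ 0.58414268 -0.27314526] 0.09393678960574664 [ 0.63753419 -0.26410177] [ 0.5449166  -0.27978941] -170.38643887756314
0.72 [178.3, 167.2, 86.3, 111.9] [ 0.35916299 -0.22397149] 0.09275764628269448 [ 0.39688685 -0.26367299] [ 0.33299345 -0.19643004] 133.53683759189704
0.67 [323.3, 216.4, 21.0, 171.5] [ 0.47633629 -0.25200982] 0.13293842176663723 [ 0.48956116 -0.31242152] [ 0.46113252 -0.18255838] 102.34795890172309
d [-0.1   0.41 -1.09] a [ 0.11 -0.14  0.27]
```

View pics/w2.png

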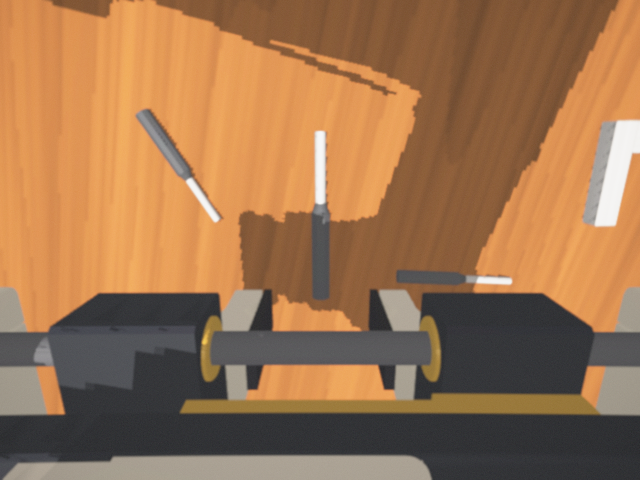

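```bash
python3 -m inch '[{"dx":-1,"dy":1,"dz":60,"ax":0,"ay":0,"az":-0.3,"fingers":36},{"dx":-1,"dy":1,"dz":110,"ax":0,"ay":0,"az":-0.3,"fingers":30},{"dx":-1,"dy":1,"dz":126,"ax":0,"ay":0,"az":-0.3,"fingers":26},{"dx":-1,"dy":1,"dz":126,"ax":0,"ay":0,"az":-0.3,"fingers":26},{"dx":-1,"dy":1,"dz":126,"ax":0,"ay":0,"az":-0.3,"fingers":10},{"dx":-1,"dy":1,"dz":126,"ax":0,"ay":0,"az":-0.3,"fingers":5},{"dx":-1,"dy":1,"dz":126,"ax":0,"ay":0,"az":-0.3,"fingers":5},{"dx":-1,"dy":1,"dz":126,"ax":0,"ay":0,"az":-0.3,"fingers":5}]'
```

```text
clock: 8.62
tool_pos: [0.4783, -0.2617, 0.0031]
orientation: [179.9, -0.1, 102.5]
force: [-0.3, 1.0, 6.9]
opening: 0.0134
```

Run:
```python
from h import *
rel(np.array([.4783,-.2617,.14]),tool(104.5,20))
R=tool(104.5,20);M=R.as_matrix();print(M.round(3))
H=np.array([.5785,-.0388,.0658])
T=H-M@np.array([.081+.020,0,-.0039]);print(T);
```

```text
d [   0.26    0.32 -136.93] a [ 0.47 19.88 -1.95]
[[-0.235  0.968 -0.086]
 [ 0.91   0.25   0.331]
 [ 0.342  0.    -0.94 ]]
[ 0.60192933 -0.12939449  0.02759116]
```

```bash
python3 -m inch '[{"dx":0,"dy":0,"dz":-15,"ax":0,"ay":0,"az":0,"fingers":5},{"dx":0,"dy":0,"dz":-60,"ax":0,"ay":0,"az":0,"fingers":5},{"dx":0,"dy":0,"dz":-110,"ax":0.3,"ay":10,"az":-1.5,"fingers":5},{"dx":0,"dy":0,"dz":-137,"ax":0.5,"ay":19.9,"az":-2,"fingers":5},{"dx":0,"dy":0,"dz":-137,"ax":0.5,"ay":19.9,"az":-2,"fingers":5},{"dx":0,"dy":0,"dz":-137,"ax":0.5,"ay":19.9,"az":-2,"fingers":5}]'
python3 - <<'E'
from h import *
import pickle
np.set_printoptions(precision=2,suppress=True)
o=get_obs();s=snapshot("wrist");cv2.imwrite("pics/w3.png",s["image"][:,:,::-1]); pickle.dump((o,s),open("v3.pkl","wb"))
p,R=pose()
def intool(px,zt):
    c,d=ray(s,px); c=R.inv().apply(c-p);d=R.inv().apply(d); return (c+d*(zt-c[2])/d[2])*1e3
for x in landmark_of("punch_tip","wrist")+landmark_of("punch","wrist"): print(x,intool(x["position"],-.0039))
for x in trace("punch","wrist"):
    ys,xs=np.nonzero(x["mask"]); P=np.array([intool((a,b),-.0039)[:2] for a,b in zip(xs,ys)])
    c=P.mean(0); w,v=np.linalg.eigh(np.cov(P.T)); q=(P-c)@v[:,1]
    print(x["score"],x["bbox"],c,np.ptp(q),c+v[:,1]*q.min(),c+v[:,1]*q.max(),np.degrees(np.arctan2(v[1,1],v[0,1])))
print(o["joint_pos"].round(1),o["clock"])
E
```

```text
clock: 9.38
tool_pos: [0.4769, -0.2622, 0.1387]
orientation: [-179.9, -20.0, 104.4]
force: [0.3, 1.0, -1.0]
opening: 0.0134
{'position': [323.0, 119.4], 'score': 0.92} [81.21  2.44 -3.9 ]
{'position': [225.0, 271.1], 'score': 0.69} [ 16.8  -41.66  -3.9 ]
{'position': [320.8, 305.7], 'score': 0.91} [-0.37  1.4  -3.9 ]
{'position': [195.4, 210.2], 'score': 0.76} [ 44.55 -52.2   -3.9 ]
0.82 [198.9, 220.3, 59.3, 99.2] [ 43.31 -51.82] 46.996626856583106 [ 61.42 -59.76] [ 18.38 -40.88] 156.31626495545515
0.65 [322.8, 260.4, 33.7, 280.0] [19.58  1.26] 131.44907156921664 [80.62  1.63] [-50.83   0.83] -179.6509423765493
[ -20.6   22.2   -5.1  -16.8  -75.2 -138.9] 9.375
```

View pics/w3.png

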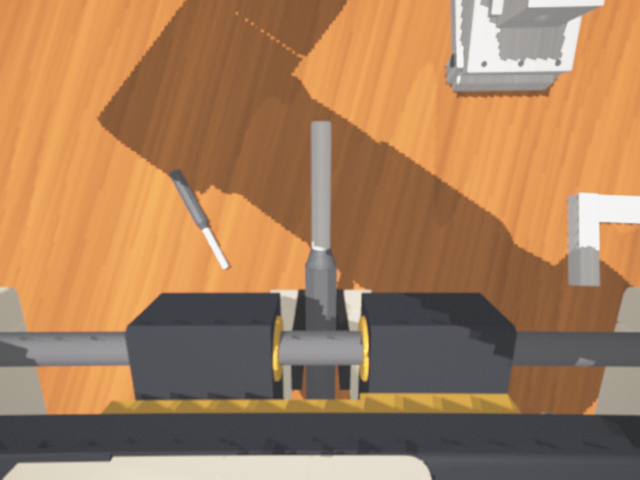

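Run:
```python
from h import *
s=snapshot("top")
for q in [(380,147),(427,188),(392,196),(462,236)]: print(q,onz(s,q,.014).round(3))
rel([.6019,-.1294,.0290],tool(104.5,20))
rel([.6019+.0047,-.1294-.018,.0290-.0068+.02],tool(104.5,20))
```

```text
(380, 147) [ 0.758 -0.113  0.014]
(427, 188) [ 0.679 -0.205  0.014]
(392, 196) [ 0.66  -0.138  0.014]
(462, 236) [ 0.587 -0.272  0.014]
d [ 52.33 154.37 135.53] a [-0.19 -0.08  0.05]
d [ 39.39 154.34 116.74] a [-0.19 -0.08  0.05]
```

```bash
python3 -m inch '[{"dx":39,"dy":154,"dz":116,"ax":0,"ay":0,"az":0,"fingers":5},{"dx":39,"dy":154,"dz":116,"ax":0,"ay":0,"az":0,"fingers":5},{"dx":39,"dy":154,"dz":116,"ax":0,"ay":0,"az":0,"fingers":5},{"dx":39,"dy":154,"dz":116,"ax":0,"ay":0,"az":0,"fingers":5},{"dx":52,"dy":154,"dz":135,"ax":0,"ay":0,"az":0,"fingers":5},{"dx":52,"dy":154,"dz":135,"ax":0,"ay":0,"az":0,"fingers":5},{"dx":52,"dy":154,"dz":135,"ax":0,"ay":0,"az":0,"fingers":5}]'
python3 - <<'E'
from h import *
import pickle
np.set_printoptions(precision=2,suppress=True)
o=get_obs();S={}
for n in ["wrist","scene","top"]:
    S[n]=snapshot(n); cv2.imwrite(f"pics/4{n}.png",S[n]["image"][:,:,::-1])
    for t in ["punch_tip","access_hole","pocket_mouth","block","punch"]:
        print(n,t,[(round(x["score"],2),x["position"]) for x in landmark_of(t,n)][:3])
pickle.dump((o,S),open("v4.pkl","wb"))
im=S["scene"]["image"][:,:,::-1]; cv2.imwrite("pics/4sz.png",cv2.resize(im[200:320,240:380],None,fx=5,fy=5,interpolation=cv2.INTER_CUBIC))
print(o["joint_pos"].round(1),o["clock"])
E
```

```text
clock: 10.5
tool_pos: [0.6026, -0.1316, 0.0305]
orientation: [-179.9, -20.0, 104.5]
force: [0.5, -0.2, -0.5]
opening: 0.0137
wrist punch_tip [(0.69, [318.9, 69.2]), (0.64, [319.8, 122.6])]
wrist access_hole [(0.94, [319.5, 68.3])]
wrist pocket_mouth []
wrist block []
wrist punch [(0.8, [323.1, 307.5])]
scene punch_tip [(0.8, [302.1, 256.0]), (0.6, [197.0, 255.8])]
scene access_hole [(0.9, [315.2, 255.9])]
scene pocket_mouth [(0.9, [348.5, 260.0])]
scene block [(0.76, [334.0, 265.4]), (0.61, [304.4, 257.9])]
scene punch [(0.59, [262.1, 259.0]), (0.54, [289.6, 158.9]), (0.53, [212.4, 226.4])]
top punch_tip []
top access_hole []
top pocket_mouth [(0.83, [308.1, 235.9])]
top block [(0.75, [321.6, 235.9])]
top punch [(0.57, [459.3, 243.1])]
[  -6.8   32.3   -2.8  -20.7  -64.1 -148. ] 10.5
```

View pics/4wrist.png

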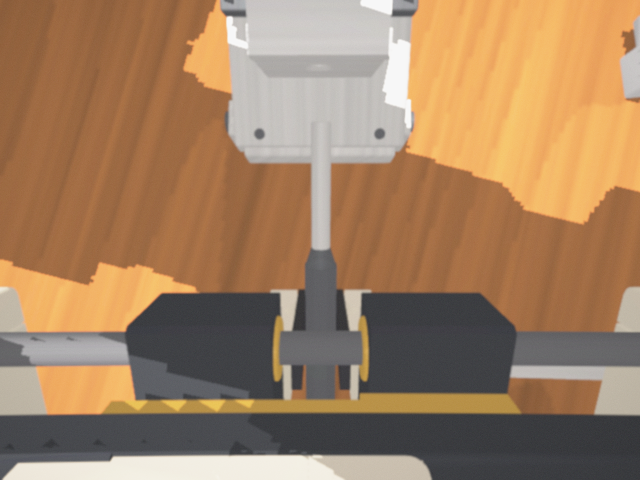

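View pics/4sz.png

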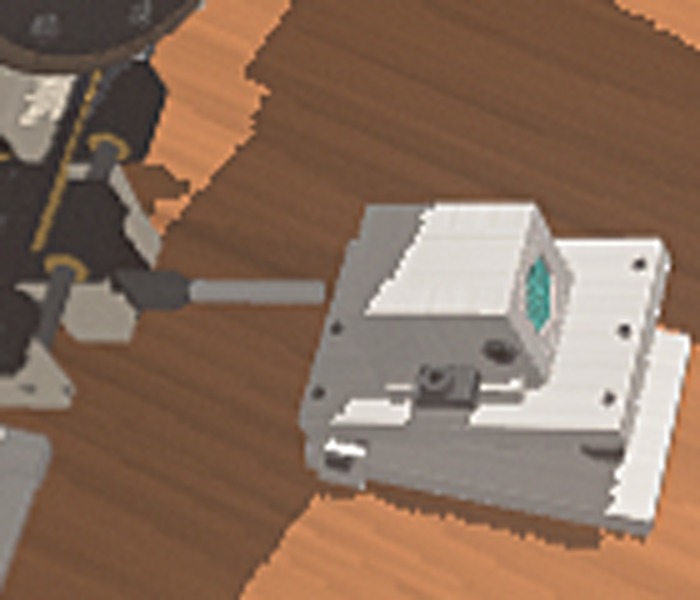

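Run:
```python
from h import *
import pickle
o,S=pickle.load(open("v4.pkl","rb"))
im=S["wrist"]["image"][:,:,::-1]; z=cv2.resize(im[0:170,215:425],None,fx=3.8,fy=3.5,interpolation=cv2.INTER_CUBIC)
z=cv2.convertScaleAbs(z,alpha=1.4,beta=-90)
cv2.imwrite("pics/4wz.png",z)
```

```text
(no output)
```

View pics/4wz.png

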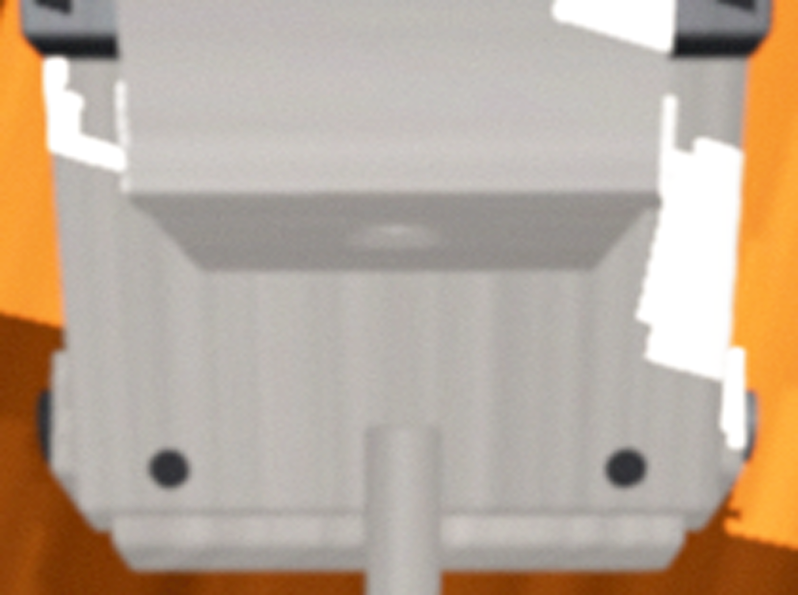

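Run:
```python
from h import *
import pickle
from scipy.optimize import least_squares
np.set_printoptions(precision=2,suppress=True)
o,S=pickle.load(open("v4.pkl","rb")); s=S["wrist"]
p=np.array(o["tool_pos"]);R=Ro.from_euler('xyz',o["orientation"],degrees=True)
X=np.array([(-32,23,46),(-32,-23,46),(-32,23,0),(-32,-23,0),(-32,0,23)],float)/1e3
U=np.array([(247.9,54.7),(388.7,54.7),(269.7,76.8),(370.3,76.8),(319.7,67.3)])
def B(y,t): return Ro.from_euler('z',y,degrees=True)*Ro.from_euler('y',-t,degrees=True)
for tiltfree in (0,1):
    def res(v): return np.r_[(proj(s,v[:3]/1e3+B(v[3],v[4]).apply(X))-U).ravel(),(v[4]-20)/(3 if tiltfree else .01)]
    f=least_squares(res,[568,-2,55,104.5,20]); print(f.x,f.fun)
    H=f.x[:3]/1e3+B(f.x[3],f.x[4]).apply([-.032,0,.023]); print("H",H*1e3,"in tool",R.inv().apply(H-p)*1e3)
b=pickle.load(open("block.pkl","rb")); 
for off in (np.zeros(3),b[2][:3]/1e3):
    H=b[0]+off+B(b[1],20).apply([-.032,0,.023]); print("old",H*1e3,R.inv().apply(H-p)*1e3)
c,d=ray(s,(320.8,122.3));c=R.inv().apply(c-p);d=R.inv().apply(d);print("tip",(c+d*((-.0039-.004)-c[2])/d[2])*1e3)
c,d=ray(s,(320.8,240));c=R.inv().apply(c-p);d=R.inv().apply(d);print("root",(c+d*((-.0039-.004)-c[2])/d[2])*1e3)
# scene: projections of predicted tip
M=R.as_matrix(); 
for zt in (-2,-4,-6): print("scene tip pred",proj(S["scene"],[p+M@np.array([.081,0,zt/1e3]),p+M@np.array([.03,0,zt/1e3])]).tolist())
```

```text
[570.25  -3.35  55.91 104.27  20.  ] [ 1.11 -0.5  -0.02 -0.1  -1.37  0.1   0.43  0.4  -0.47  0.27  0.01]
H [579.6  -40.11  66.58] in tool [100.95   0.73  -1.57]
[570.25  -3.34  56.16 104.27  20.22] [ 1.06 -0.28  0.03  0.13 -1.41 -0.17  0.47  0.13 -0.47  0.21  0.07]
H [579.61 -40.15  66.68] in tool [100.96   0.73  -1.68]
old [578.13 -38.81  65.37] [102.08  -0.37   0.13]
old [579.   -38.88  66.17] [102.08   0.46  -0.72]
tip [80.6   1.31 -7.9 ]
root [33.1   1.26 -7.9 ]
scene tip pred [[303.3915227405042, 258.1674417566922], [278.376274348483, 258.0428593194537]]
scene tip pred [[302.9872060384307, 257.5543712333445], [277.94596940224216, 257.4414439917127]]
scene tip pred [[302.58176913140807, 256.9395831312642], [277.5145140634876, 256.8383867960511]]
```

Run:
```python
from h import *
import pickle
np.set_printoptions(precision=2,suppress=True)
o,S=pickle.load(open("v4.pkl","rb"))
b=pickle.load(open("block.pkl","rb"))
Bm=Ro.from_euler('z',b[1],degrees=True)*Ro.from_euler('y',-20,degrees=True)
H=b[0]+Bm.apply([-.032,0,.023]);off=b[2][6:9]/1e3
p=np.array(o["tool_pos"]);M=Ro.from_euler('xyz',o["orientation"],degrees=True).as_matrix()
print("hole px",proj(S["scene"],[H+off])," 1mm tool z:",proj(S["scene"],[H+off+M[:,2]*.001])-proj(S["scene"],[H+off])," 1mm tool y:",proj(S["scene"],[H+off+M[:,1]*.001])-proj(S["scene"],[H+off]))
g=S["scene"]["image"].astype(int)
for c in (285,290,295,300): print(c,g[250:267,c].sum(1).tolist())
g=S["wrist"]["image"].astype(int).sum(2)
for r in (135,150,180,210,230): print(r,g[r,306:336].tolist())
```

```text
hole px [[315.07 259.22]]  1mm tool z: [[0.19 0.31]]  1mm tool y: [[-0.13  0.47]]
285 [231, 246, 253, 251, 243, 266, 366, 408, 405, 396, 301, 238, 252, 250, 266, 261, 260]
290 [234, 228, 229, 246, 248, 257, 358, 412, 398, 394, 344, 242, 247, 254, 255, 247, 264]
295 [244, 248, 237, 226, 224, 252, 361, 407, 404, 393, 345, 243, 254, 258, 259, 261, 252]
300 [241, 244, 242, 246, 238, 236, 352, 401, 401, 398, 344, 248, 264, 261, 268, 258, 256]
135 [583, 584, 588, 586, 573, 544, 542, 546, 552, 559, 559, 574, 578, 590, 597, 599, 588, 588, 580, 575, 567, 557, 552, 545, 547, 550, 569, 570, 570, 578]
150 [589, 594, 589, 585, 569, 551, 549, 544, 549, 561, 566, 574, 581, 594, 592, 592, 587, 587, 583, 571, 567, 564, 552, 547, 551, 581, 595, 601, 606, 622]
180 [327, 329, 323, 330, 381, 461, 524, 552, 559, 566, 571, 576, 584, 594, 598, 592, 589, 580, 582, 578, 565, 561, 548, 526, 470, 393, 358, 346, 349, 345]
210 [352, 351, 350, 355, 379, 449, 521, 556, 559, 565, 569, 576, 589, 595, 591, 590, 587, 581, 581, 571, 567, 558, 543, 510, 439, 372, 349, 337, 336, 339]
230 [343, 343, 344, 345, 373, 449, 521, 560, 565, 573, 576, 579, 588, 590, 596, 594, 583, 583, 581, 575, 568, 555, 543, 499, 417, 358, 345, 352, 354, 359]
```

```bash
python3 -m inch '[{"dx":8,"dy":-0.4,"dz":3.2,"ax":0,"ay":0,"az":0,"fingers":5},{"dx":16,"dy":-0.4,"dz":3.2,"ax":0,"ay":0,"az":0,"fingers":5},{"dx":18,"dy":-0.4,"dz":3.2,"ax":0,"ay":0,"az":0,"fingers":5},{"dx":18,"dy":-0.4,"dz":3.2,"ax":0,"ay":0,"az":0,"fingers":5}]'
python3 - <<'E'
from h import *
import pickle
np.set_printoptions(precision=2,suppress=True)
o=get_obs();S={}
for n in ["wrist","scene"]: S[n]=snapshot(n)
pickle.dump((o,S),open("v5.pkl","wb"))
im=S["scene"]["image"][:,:,::-1]; a=cv2.resize(im[235:285,280:340],None,fx=10,fy=10,interpolation=cv2.INTER_CUBIC)
im=S["wrist"]["image"][:,:,::-1]; z=cv2.resize(im[20:120,270:370],None,fx=5,fy=5,interpolation=cv2.INTER_CUBIC); z=cv2.convertScaleAbs(z,alpha=1.6,beta=-130)
cv2.imwrite("pics/5s.png",a);cv2.imwrite("pics/5w.png",z)
g=S["scene"]["image"].astype(int)
for c in (290,295,300,305): print(c,g[250:267,c].sum(1).tolist())
print(o["clock"],o["tool_pos"],o["force"])
E
```

```text
clock: 11.9
tool_pos: [0.5977, -0.1136, 0.0333]
orientation: [-179.9, -20.1, 104.5]
force: [-0.4, 1.0, -1.0]
opening: 0.0136
290 [233, 226, 228, 240, 252, 246, 267, 403, 409, 408, 392, 300, 243, 258, 253, 252, 258]
295 [246, 243, 234, 224, 228, 234, 253, 369, 411, 405, 399, 308, 246, 251, 255, 253, 252]
300 [236, 244, 249, 249, 240, 228, 237, 360, 412, 408, 397, 341, 246, 262, 261, 255, 254]
305 [246, 240, 241, 249, 251, 240, 243, 355, 405, 404, 394, 338, 262, 368, 419, 418, 414]
11.9 [ 0.6  -0.11  0.03] [-0.4   1.05 -1.  ]
```

View pics/5s.png

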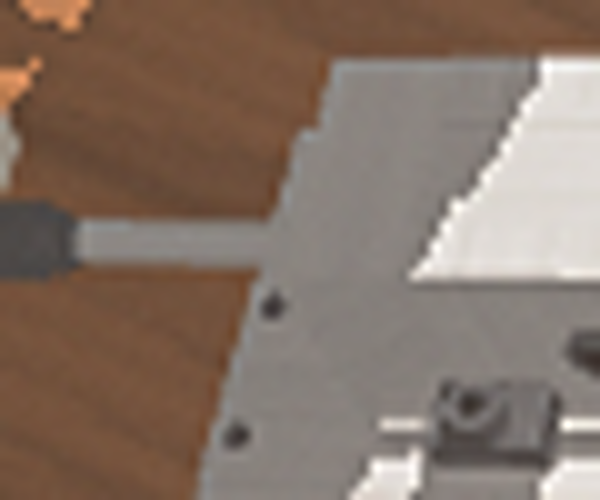

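View pics/5w.png

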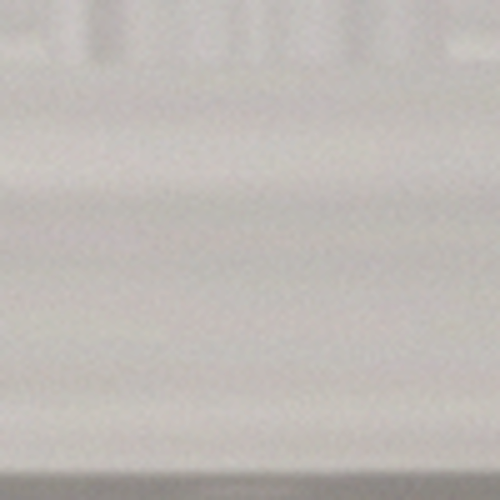

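Run:
```python
from h import *
import pickle
o,S=pickle.load(open("v5.pkl","rb"))
im=S["wrist"]["image"][:,:,::-1]; z=cv2.resize(im[95:215,250:390],None,fx=5,fy=5,interpolation=cv2.INTER_CUBIC); z=cv2.convertScaleAbs(z,alpha=1.6,beta=-130)
cv2.imwrite("pics/5w2.png",z)
```

```text
(no output)
```

View pics/5w2.png

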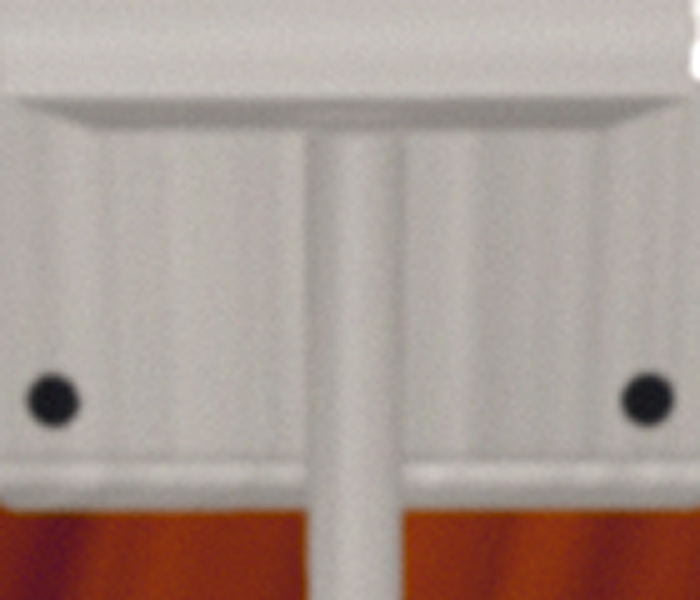

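```bash
python3 -m inch '[{"dx":0.5,"dy":-0.3,"dz":0.3,"ax":0,"ay":0,"az":0,"fingers":5},{"dx":1.2,"dy":-0.3,"dz":0.3,"ax":0,"ay":0,"az":0,"fingers":5},{"dx":2,"dy":-0.3,"dz":0.3,"ax":0,"ay":0,"az":0,"fingers":5},{"dx":3,"dy":-0.3,"dz":0.3,"ax":0,"ay":0,"az":0,"fingers":5},{"dx":4,"dy":-0.3,"dz":0.3,"ax":0,"ay":0,"az":0,"fingers":5},{"dx":5,"dy":-0.3,"dz":0.3,"ax":0,"ay":0,"az":0,"fingers":5},{"dx":6,"dy":-0.3,"dz":0.3,"ax":0,"ay":0,"az":0,"fingers":5}]'
cat > st.py <<'E'
from h import *
np.set_printoptions(precision=2,suppress=True)
o=get_obs();p,R=pose();H=np.array([.5786,-.0390,.0659])
print("force tool",R.inv().apply(o["force"]),"moment",R.inv().apply(o["moment"]),"hole in tool",R.inv().apply(H-p)*1e3,o["joint_pos"].round(1),o["clock"])
E
python3 st.py
```

```text
clock: 12.88
tool_pos: [0.5958, -0.1082, 0.0348]
orientation: [-179.9, -20.1, 104.5]
force: [0.0, -1.1, 0.1]
opening: 0.0131
force tool [-0.95 -0.25 -0.44] moment [-0.06 -1.43 -0.01] hole in tool [77.68  0.64 -4.68] [  -4.9   30.9   -4.5  -21.2  -63.3 -149.5] 12.875
```

```bash
python3 -m inch '[{"dx":1,"dy":0,"dz":0,"ax":0,"ay":0,"az":0,"fingers":5},{"dx":2,"dy":0,"dz":0,"ax":0,"ay":0,"az":0,"fingers":5},{"dx":3,"dy":0,"dz":0,"ax":0,"ay":0,"az":0,"fingers":5},{"dx":4,"dy":0,"dz":0,"ax":0,"ay":0,"az":0,"fingers":5},{"dx":5,"dy":0,"dz":0,"ax":0,"ay":0,"az":0,"fingers":5},{"dx":6,"dy":0,"dz":0,"ax":0,"ay":0,"az":0,"fingers":5}]'; python3 st.py
```

```text
clock: 13.62
tool_pos: [0.5944, -0.1029, 0.0368]
orientation: [-179.9, -20.1, 104.5]
force: [1.0, -0.4, -0.2]
opening: 0.0136
force tool [-0.7   0.89 -0.1 ] moment [-0.09 -1.44 -0.07] hole in tool [71.77  0.65 -4.73] [  -4.5   30.5   -4.8  -21.3  -63.2 -149.9] 13.625
```

```bash
python3 -m inch '[{"dx":2,"dy":0,"dz":0,"ax":0,"ay":0,"az":0,"fingers":5},{"dx":4,"dy":0,"dz":0,"ax":0,"ay":0,"az":0,"fingers":5},{"dx":6,"dy":0,"dz":0,"ax":0,"ay":0,"az":0,"fingers":5},{"dx":8,"dy":0,"dz":0,"ax":0,"ay":0,"az":0,"fingers":5},{"dx":10,"dy":0,"dz":0,"ax":0,"ay":0,"az":0,"fingers":5},{"dx":12,"dy":0,"dz":0,"ax":0,"ay":0,"az":0,"fingers":5}]'; python3 st.py
```

```text
clock: 14.38
tool_pos: [0.5916, -0.0919, 0.041]
orientation: [-179.9, -20.1, 104.5]
force: [0.1, -1.3, 0.2]
opening: 0.0134
force tool [-1.11 -0.26 -0.64] moment [-0.09 -1.57 -0.07] hole in tool [59.71  0.65 -4.7 ] [  -3.5   29.8   -5.5  -21.4  -63.  -150.8] 14.375
```

```bash
python3 -m inch '[{"dx":1.5,"dy":0,"dz":0,"ax":0,"ay":0,"az":0,"fingers":5},{"dx":3,"dy":0,"dz":0,"ax":0,"ay":0,"az":0,"fingers":5},{"dx":4,"dy":0,"dz":0,"ax":0,"ay":0,"az":0,"fingers":5},{"dx":4.7,"dy":0,"dz":0,"ax":0,"ay":0,"az":0,"fingers":5},{"dx":5.4,"dy":0,"dz":0,"ax":0,"ay":0,"az":0,"fingers":5},{"dx":6.1,"dy":0,"dz":0,"ax":0,"ay":0,"az":0,"fingers":5},{"dx":6.8,"dy":0,"dz":0,"ax":0,"ay":0,"az":0,"fingers":5},{"dx":7.5,"dy":0,"dz":0,"ax":0,"ay":0,"az":0,"fingers":5}]'; python3 st.py
```

```text
clock: 15.38
tool_pos: [0.5909, -0.0881, 0.0432]
orientation: [-179.9, -19.8, 104.5]
force: [2.9, -14.0, -6.3]
opening: 0.0134
force tool [-15.55  -0.69   1.13] moment [ 0.07 -6.92 -0.1 ] hole in tool [55.32  0.42 -4.19] [  -3.    29.4   -5.8  -21.3  -62.7 -151.3] 15.375
```

```bash
python3 -m inch '[{"dx":0.6,"dy":0,"dz":0,"ax":0,"ay":0,"az":0,"fingers":5},{"dx":1.2,"dy":0,"dz":0,"ax":0,"ay":0,"az":0,"fingers":5},{"dx":1.8,"dy":0,"dz":0,"ax":0,"ay":0,"az":0,"fingers":5},{"dx":2.4,"dy":0,"dz":0,"ax":0,"ay":0,"az":0,"fingers":5},{"dx":3,"dy":0,"dz":0,"ax":0,"ay":0,"az":0,"fingers":5}]'; python3 st.py
```

```text
clock: 16.0
tool_pos: [0.5902, -0.0856, 0.0442]
orientation: [-179.9, -19.8, 104.5]
force: [3.6, -13.3, -6.2]
opening: 0.0134
force tool [-15.08   0.14   1.13] moment [ 0.   -6.71 -0.09] hole in tool [52.55  0.44 -4.13] [  -2.8   29.2   -6.   -21.3  -62.7 -151.5] 16.0
```

```bash
python3 -m inch '[{"dx":0.8,"dy":0,"dz":0,"ax":0,"ay":0,"az":0,"fingers":5},{"dx":1.6,"dy":0,"dz":0,"ax":0,"ay":0,"az":0,"fingers":5},{"dx":2.4,"dy":0,"dz":0,"ax":0,"ay":0,"az":0,"fingers":5},{"dx":3.2,"dy":0,"dz":0,"ax":0,"ay":0,"az":0,"fingers":5},{"dx":4,"dy":0,"dz":0,"ax":0,"ay":0,"az":0,"fingers":5},{"dx":4.8,"dy":0,"dz":0,"ax":0,"ay":0,"az":0,"fingers":5},{"dx":5.6,"dy":0,"dz":0,"ax":0,"ay":0,"az":0,"fingers":5},{"dx":6.4,"dy":0,"dz":0,"ax":0,"ay":0,"az":0,"fingers":5}]'; python3 st.py
cat > look.py <<'E'
from h import *
import sys
n=sys.argv[1];c,x0,y0,x1,y1,f=sys.argv[2],*map(int,sys.argv[3:8])
s=snapshot(c);im=s["image"][:,:,::-1];cv2.imwrite(f"pics/{n}.png",cv2.resize(im[y0:y1,x0:x1],None,fx=f,fy=f,interpolation=cv2.INTER_CUBIC))
E
python3 look.py 6s scene 260 220 380 310 6
```

```text
clock: 17.0
tool_pos: [0.5886, -0.0798, 0.0463]
orientation: [-179.9, -19.8, 104.5]
force: [2.8, -13.7, -5.7]
opening: 0.0131
force tool [-15.06  -0.7    0.65] moment [ 0.03 -6.67 -0.07] hole in tool [46.18  0.5  -4.16] [  -2.3   28.8   -6.3  -21.4  -62.6 -152. ] 17.0
```

View pics/6s.png

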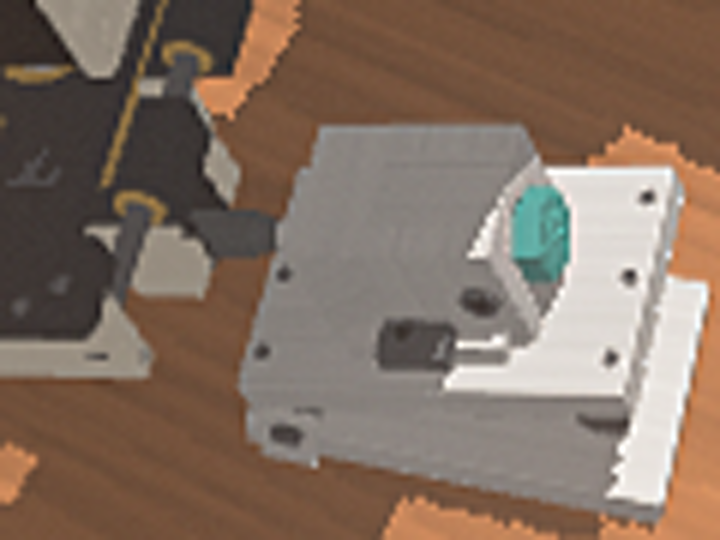

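```bash
python3 -m inch '[{"dx":0.8,"dy":0,"dz":0,"ax":0,"ay":0,"az":0,"fingers":5},{"dx":1.6,"dy":0,"dz":0,"ax":0,"ay":0,"az":0,"fingers":5},{"dx":2.4,"dy":0,"dz":0,"ax":0,"ay":0,"az":0,"fingers":5},{"dx":3.2,"dy":0,"dz":0,"ax":0,"ay":0,"az":0,"fingers":5},{"dx":4,"dy":0,"dz":0,"ax":0,"ay":0,"az":0,"fingers":5},{"dx":4.8,"dy":0,"dz":0,"ax":0,"ay":0,"az":0,"fingers":5},{"dx":5.6,"dy":0,"dz":0,"ax":0,"ay":0,"az":0,"fingers":5},{"dx":6.4,"dy":0,"dz":0,"ax":0,"ay":0,"az":0,"fingers":5}]'; python3 st.py;python3 -m inch '[{"dx":0.8,"dy":0,"dz":0,"ax":0,"ay":0,"az":0,"fingers":5},{"dx":1.6,"dy":0,"dz":0,"ax":0,"ay":0,"az":0,"fingers":5},{"dx":2.4,"dy":0,"dz":0,"ax":0,"ay":0,"az":0,"fingers":5},{"dx":3.2,"dy":0,"dz":0,"ax":0,"ay":0,"az":0,"fingers":5},{"dx":3.8,"dy":0,"dz":0,"ax":0,"ay":0,"az":0,"fingers":5}]'; python3 st.py; python3 look.py 7s scene 260 220 380 310 6; python3 look.py 7w wrist 0 0 640 480 1
```

```text
clock: 18.05
tool_pos: [0.5871, -0.0739, 0.0486]
orientation: [-179.9, -19.8, 104.5]
force: [3.9, -13.4, -4.8]
opening: 0.0129
force tool [-14.8    0.46  -0.2 ] moment [ 0.03 -6.71 -0.05] hole in tool [39.72  0.47 -4.12] [  -1.8   28.4   -6.6  -21.5  -62.5 -152.4] 18.05
clock: 18.68
tool_pos: [0.5862, -0.0705, 0.0499]
orientation: [-179.9, -19.8, 104.5]
force: [2.9, -12.2, -5.5]
opening: 0.0133
force tool [-13.64  -0.25   0.92] moment [ 0.09 -6.68 -0.08] hole in tool [35.89  0.5  -4.09] [  -1.5   28.2   -6.8  -21.5  -62.5 -152.7] 18.675
```

View pics/7s.png

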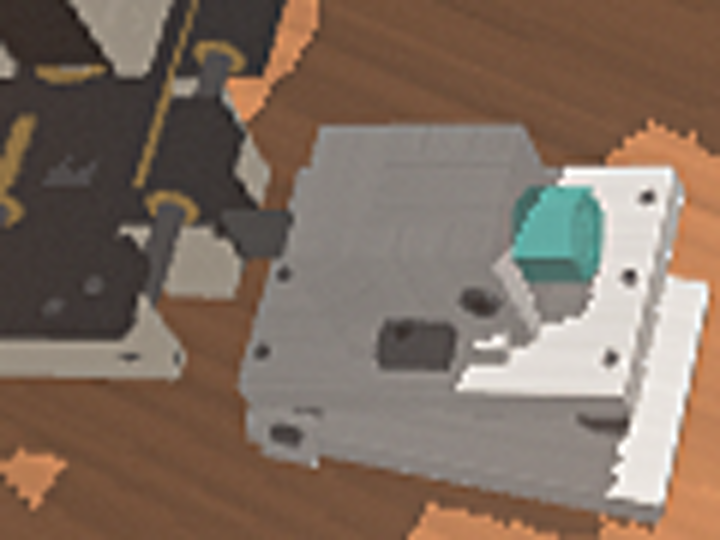

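View pics/7w.png

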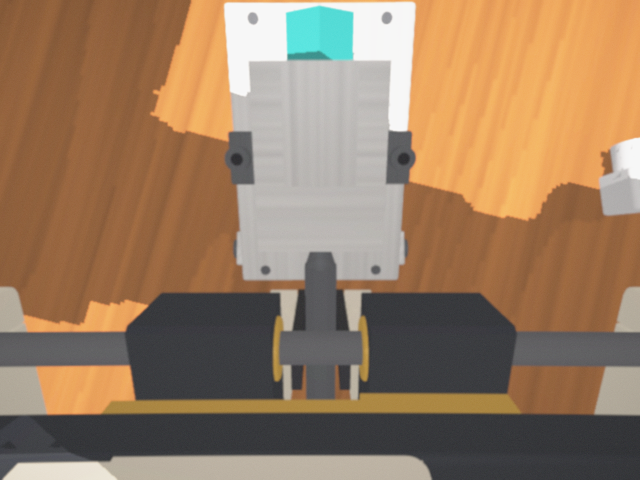

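```bash
python3 -m inch '[{"dx":0.8,"dy":0,"dz":0,"ax":0,"ay":0,"az":0,"fingers":5},{"dx":1.6,"dy":0,"dz":0,"ax":0,"ay":0,"az":0,"fingers":5},{"dx":2.2,"dy":0,"dz":0,"ax":0,"ay":0,"az":0,"fingers":5}]'; python3 st.py;python3 -m inch '[{"dx":-4,"dy":0,"dz":0,"ax":0,"ay":0,"az":0,"fingers":5},{"dx":-10,"dy":0,"dz":0,"ax":0,"ay":0,"az":0,"fingers":5},{"dx":-18,"dy":0,"dz":0,"ax":0,"ay":0,"az":0,"fingers":5},{"dx":-28,"dy":0,"dz":0,"ax":0,"ay":0,"az":0,"fingers":5},{"dx":-38,"dy":0,"dz":0,"ax":0,"ay":0,"az":0,"fingers":5},{"dx":-48,"dy":0,"dz":0,"ax":0,"ay":0,"az":0,"fingers":5},{"dx":-58,"dy":0,"dz":0,"ax":0,"ay":0,"az":0,"fingers":5},{"dx":-68,"dy":0,"dz":0,"ax":0,"ay":0,"az":0,"fingers":5}]'; python3 st.py; python3 look.py 8s scene 240 200 380 320 5;python3 look.py 8w wrist 0 0 640 480 1
python3 - <<'E'
from h import *
p,R=pose()
rel([.50,-.20,.08],tool(104.5,0))
rel([.50,-.20,.012],tool(104.5,0),np.array([.50,-.20,.08]),tool(104.5,0))
E
```

```text
clock: 19.15
tool_pos: [0.5857, -0.0685, 0.0506]
orientation: [-179.9, -19.8, 104.5]
force: [3.2, -13.5, -5.0]
opening: 0.0133
force tool [-14.81  -0.24   0.01] moment [-0.01 -6.69 -0.1 ] hole in tool [33.72  0.49 -4.09] [  -1.3   28.    -6.9  -21.6  -62.4 -152.9] 19.15
clock: 20.15
tool_pos: [0.6008, -0.1279, 0.0272]
orientation: [-179.9, -20.1, 104.5]
force: [-0.3, -0.0, -0.7]
opening: 0.0134
force tool [-0.22 -0.3   0.7 ] moment [-0.12 -1.38 -0.02] hole in tool [99.33  0.76 -4.88] [  -6.6   32.3   -3.2  -20.9  -63.7 -148.1] 20.15
d [ -23.5  -115.47  -64.82] a [ -0.15 -20.08  -0.05]
d [ 0. -0. 68.] a [0. 0. 0.]
```

View pics/8s.png

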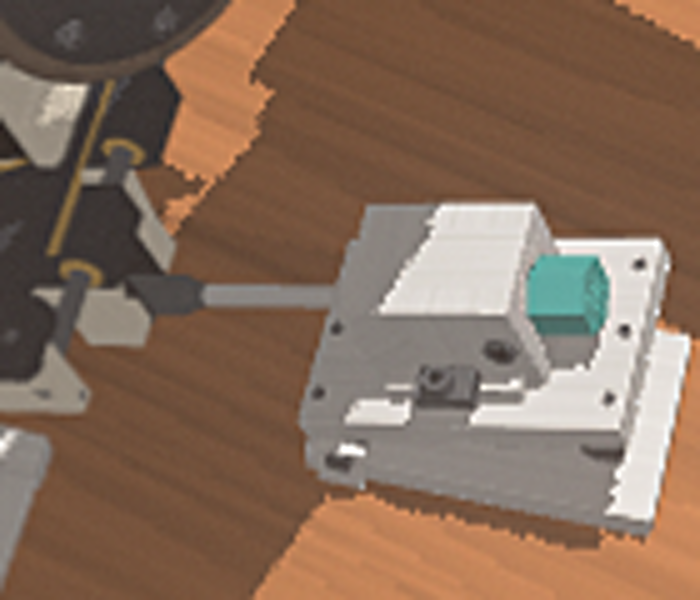

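View pics/8w.png

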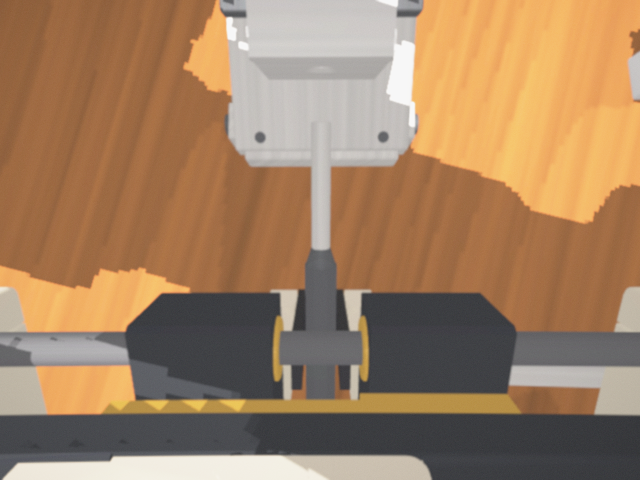

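```bash
python3 -m inch '[{"dx":-25,"dy":-15,"dz":-20,"ax":0,"ay":0,"az":0,"fingers":5},{"dx":-24,"dy":-115,"dz":-65,"ax":0,"ay":-20,"az":0,"fingers":5},{"dx":-24,"dy":-115,"dz":-65,"ax":0,"ay":-20.1,"az":0,"fingers":5},{"dx":-24,"dy":-115,"dz":-65,"ax":0,"ay":-20.1,"az":0,"fingers":5},{"dx":-24,"dy":-115,"dz":-65,"ax":0,"ay":-20.1,"az":0,"fingers":5}]'; python3 st.py
```

```text
clock: 20.88
tool_pos: [0.5014, -0.1989, 0.0817]
orientation: [180.0, 0.0, 104.6]
force: [1.9, -0.4, -0.1]
opening: 0.0134
force tool [-0.85  1.71  0.11] moment [-0.27 -0.12 -0.04] hole in tool [135.31 114.98  15.8 ] [  -0.8   16.   -27.2    0.   -46.8 -164.6] 20.875
```

```bash
python3 -m inch '[{"dx":0,"dy":0,"dz":45,"ax":0,"ay":0,"az":0,"fingers":5},{"dx":0,"dy":0,"dz":68,"ax":0,"ay":0,"az":0,"fingers":5},{"dx":0,"dy":0,"dz":74,"ax":0,"ay":0,"az":0,"fingers":5},{"dx":0,"dy":0,"dz":77,"ax":0,"ay":0,"az":0,"fingers":5},{"dx":0,"dy":0,"dz":78.2,"ax":0,"ay":0,"az":0,"fingers":5},{"dx":0,"dy":0,"dz":78.4,"ax":0,"ay":0,"az":0,"fingers":5}]'; python3 st.py
```

```text
clock: 21.62
tool_pos: [0.5015, -0.1996, 0.0031]
orientation: [-180.0, 0.1, 104.5]
force: [0.2, -0.7, 0.8]
opening: 0.0137
force tool [-0.72  0.03 -0.77] moment [-0.29 -0.24  0.01] hole in tool [136.03 114.96 -62.96] [  -0.8   22.5  -31.3    0.1  -36.3 -164.7] 21.625
```

Open slowly, then rise.

```bash
python3 -m inch '[{"dx":0,"dy":0,"dz":0.2,"ax":0,"ay":0,"az":0,"fingers":16},{"dx":0,"dy":0,"dz":0.2,"ax":0,"ay":0,"az":0,"fingers":22},{"dx":0,"dy":0,"dz":0.2,"ax":0,"ay":0,"az":0,"fingers":30},{"dx":0,"dy":0,"dz":0,"ax":0,"ay":0,"az":0,"fingers":36},{"dx":0,"dy":0,"dz":-40,"ax":0,"ay":0,"az":0,"fingers":44},{"dx":0,"dy":0,"dz":-100,"ax":0,"ay":0,"az":0,"fingers":44},{"dx":0,"dy":0,"dz":-160,"ax":0,"ay":0,"az":0,"fingers":44}]'
python3 - <<'E'
from h import *
print(get_obs()["joint_pos"].round(1),get_obs()["clock"])
s=snapshot("wrist");cv2.imwrite("pics/9w.png",s["image"][:,:,::-1])
b=__import__("pickle").load(open("block.pkl","rb"))
Bm=Ro.from_euler('z',104.4,degrees=True)*Ro.from_euler('y',-20,degrees=True)
E
```

```text
clock: 22.5
tool_pos: [0.5004, -0.1994, 0.1639]
orientation: [-179.8, 0.0, 104.5]
force: [1.5, -0.8, -0.9]
opening: 0.0441
[-8.000e-01  1.080e+01 -2.160e+01  1.000e-01 -5.780e+01 -1.647e+02] 22.5
```

View pics/9w.png

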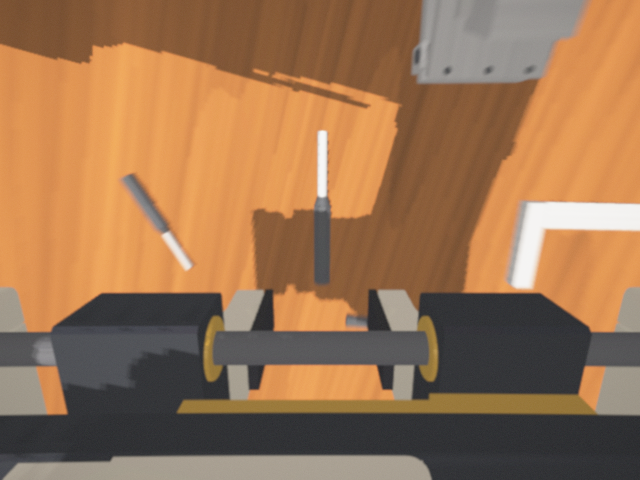

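Run:
```python
from h import *
R=tool(104.5,20);M=R.as_matrix()
H=np.array([.5786,-.0390,.0659])+M@np.array([0,-.0005,.0004])
T=H+M@np.array([.064+.0115,0,.010]); A=T-M[:,2]*.075
print(T.round(4),A.round(4))
p,R0=pose()
rel(A,R)
rel(A+[0,0,.04],R)
```

```text
[0.5595 0.033  0.0819] [0.5659 0.0082 0.1524]
d [186.54 111.99  19.97] a [ 0.41 20.35  0.21]
d [186.3  112.3  -20.03] a [ 0.41 20.35  0.21]
```

```bash
python3 -m inch '[{"dx":186,"dy":112,"dz":-30,"ax":0.4,"ay":20.3,"az":0.2,"fingers":44},{"dx":186,"dy":112,"dz":-30,"ax":0.4,"ay":20.3,"az":0.2,"fingers":44},{"dx":186,"dy":112,"dz":-30,"ax":0.4,"ay":20.3,"az":0.2,"fingers":44},{"dx":186,"dy":112,"dz":-20,"ax":0.4,"ay":20.3,"az":0.2,"fingers":44},{"dx":186.5,"dy":112,"dz":20,"ax":0.4,"ay":20.3,"az":0.2,"fingers":44},{"dx":186.5,"dy":112,"dz":20,"ax":0.4,"ay":20.3,"az":0.2,"fingers":44}]'
python3 - <<'E'
from h import *
np.set_printoptions(precision=2,suppress=True)
R=tool(104.5,20);M=R.as_matrix()
rel([.5595,.033,.0819],R)
o=get_obs();print(o["joint_pos"].round(1),o["clock"])
s=snapshot("wrist");cv2.imwrite("pics/10w.png",s["image"][:,:,::-1])
for x in landmark_of("prism","wrist")+landmark_of("pocket_mouth","wrist"): print(x)
p,R0=pose(); T=np.array([.5595,.033,.0819])
# predicted pixels: mouth centre, prism end centre (20 proud), prism top vertex at end
m=T+M@np.array([-.0115,0,-.010]); u=M[:,0]
print(proj(s,[m,m+u*.02,m+u*.02-M[:,2]*.0139,m-M[:,2]*.0139]))
E
python3 look.py 10s scene 260 200 400 320 5
```

```text
clock: 23.3
tool_pos: [0.5603, 0.0097, 0.1393]
orientation: [-179.1, -20.4, 104.1]
force: [-0.1, -0.4, 0.4]
opening: 0.0443
d [ 1.36  5.89 61.67] a [-0.8  -0.37 -0.37]
[   6.    19.5   -7.3  -21.6  -68.6 -162.8] 23.3
{'position': [331.1, 280.9], 'score': 0.73}
{'position': [325.0, 284.3], 'score': 0.59}
[[328.17 282.29]
 [328.11 251.13]
 [328.27 258.18]
 [328.33 291.12]]
```

View pics/10w.png

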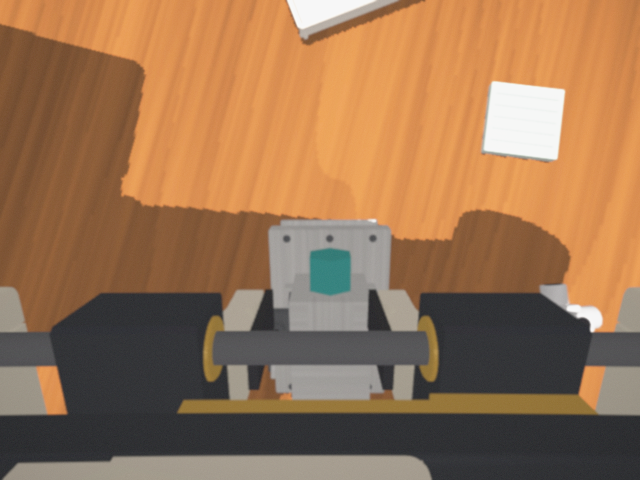

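View pics/10s.png

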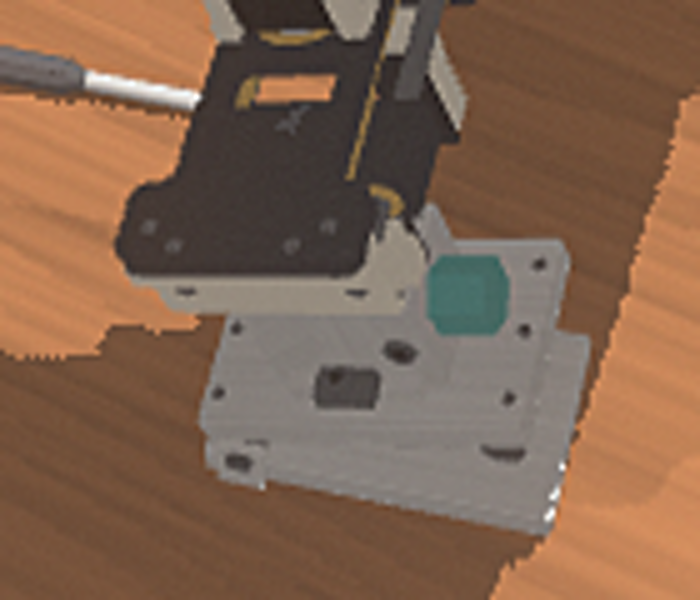

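```bash
python3 -m inch '[{"dx":1.4,"dy":5.9,"dz":0,"ax":-0.8,"ay":-0.4,"az":-0.4,"fingers":44},{"dx":1.4,"dy":5.9,"dz":10,"ax":-0.8,"ay":-0.4,"az":-0.4,"fingers":44},{"dx":1.4,"dy":5.9,"dz":20,"ax":-0.8,"ay":-0.4,"az":-0.4,"fingers":44},{"dx":1.4,"dy":5.9,"dz":22,"ax":-0.8,"ay":-0.4,"az":-0.4,"fingers":44}]'
python3 - <<'E'
from h import *
R=tool(104.5,20)
rel([.5595,.033,.0819],R)
o=get_obs();print(o["joint_pos"].round(1),o["clock"],o["force"])
s=snapshot("wrist");cv2.imwrite("pics/11w.png",s["image"][150:420,180:480,::-1].repeat(2,0).repeat(2,1))
E
```

```text
clock: 24.0
tool_pos: [0.5649, 0.0196, 0.1206]
orientation: [179.7, -19.9, 104.6]
force: [0.0, -0.2, 0.6]
opening: 0.0443
d [ 0.27 -2.06 41.29] a [0.22 0.09 0.1 ]
[   7.1   20.2   -8.8  -21.9  -65.1 -162.5] 24.0 [ 0.04361792 -0.24831428  0.63642194]
```

View pics/11w.png

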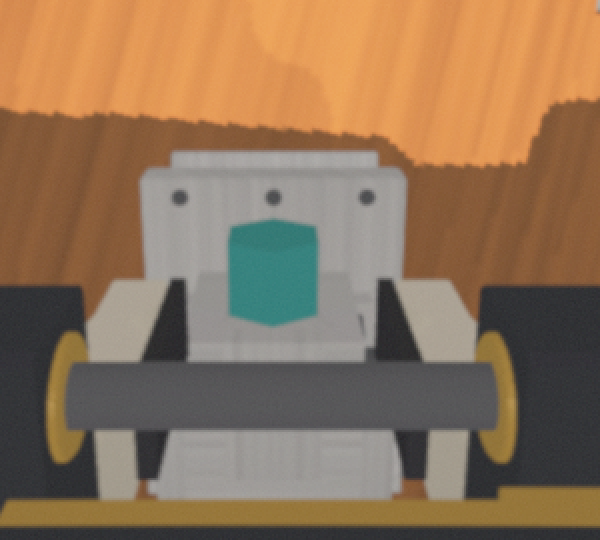

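```bash
python3 -m inch '[{"dx":0.2,"dy":-2,"dz":2,"ax":0.2,"ay":0.1,"az":0.1,"fingers":44},{"dx":0.2,"dy":-2,"dz":16,"ax":0.2,"ay":0.1,"az":0.1,"fingers":44},{"dx":0.2,"dy":-2,"dz":30,"ax":0.2,"ay":0.1,"az":0.1,"fingers":44},{"dx":0.2,"dy":-2,"dz":38,"ax":0.2,"ay":0.1,"az":0.1,"fingers":44},{"dx":0.2,"dy":-2,"dz":41,"ax":0.2,"ay":0.1,"az":0.1,"fingers":44},{"dx":0.2,"dy":-2,"dz":41,"ax":0.2,"ay":0.1,"az":0.1,"fingers":44}]'
python3 - <<'E'
from h import *
R=tool(104.5,20)
rel([.5595,.033,.0819],R)
o=get_obs();print(o["joint_pos"].round(1),o["clock"],o["force"])
s=snapshot("wrist");cv2.imwrite("pics/12w.png",s["image"][150:420,180:480,::-1].repeat(2,0).repeat(2,1))
E
```

```text
clock: 24.8
tool_pos: [0.5605, 0.0326, 0.0831]
orientation: [179.9, -20.0, 104.5]
force: [0.6, 0.2, 0.2]
opening: 0.0442
d [ 0.19 -0.9   1.35] a [0.11 0.03 0.03]
[   8.3   22.2  -11.3  -22.9  -60.8 -161.7] 24.8 [0.60679476 0.17514866 0.18921267]
```

View pics/12w.png

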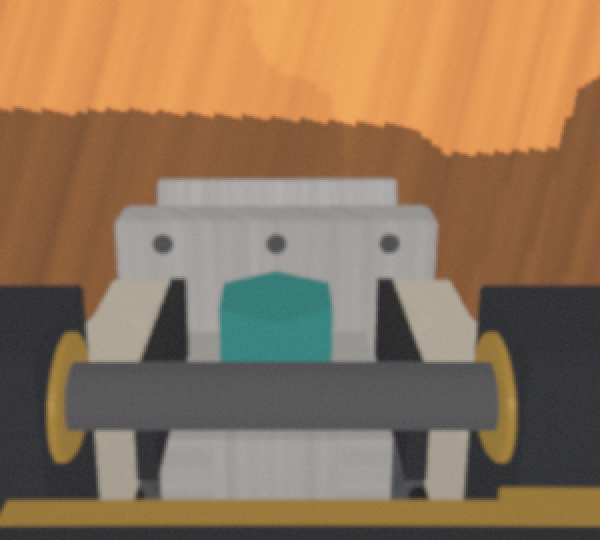

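```bash
python3 -m inch '[{"dx":0.2,"dy":-1.3,"dz":1,"ax":0,"ay":0,"az":0,"fingers":34},{"dx":0.2,"dy":-1.3,"dz":1,"ax":0,"ay":0,"az":0,"fingers":28},{"dx":0.2,"dy":-1.3,"dz":1,"ax":0,"ay":0,"az":0,"fingers":24},{"dx":0.2,"dy":-1.3,"dz":1,"ax":0,"ay":0,"az":0,"fingers":16},{"dx":0.2,"dy":-1.3,"dz":1,"ax":0,"ay":0,"az":0,"fingers":16},{"dx":0.2,"dy":-1.3,"dz":1,"ax":0,"ay":0,"az":0,"fingers":16}]'; python3 st.py; python3 look.py 13w wrist 180 150 480 420 2
```

```text
clock: 25.6
tool_pos: [0.5592, 0.033, 0.0827]
orientation: [179.8, -20.0, 104.5]
force: [-0.0, 1.9, 4.6]
opening: 0.0239
force tool [ 3.25  0.43 -3.66] moment [-0.27  0.32 -0.07] hole in tool [-75.76   0.7   -9.69] [   8.3   22.1  -11.5  -23.   -60.6 -161.7] 25.6
```

View pics/13w.png

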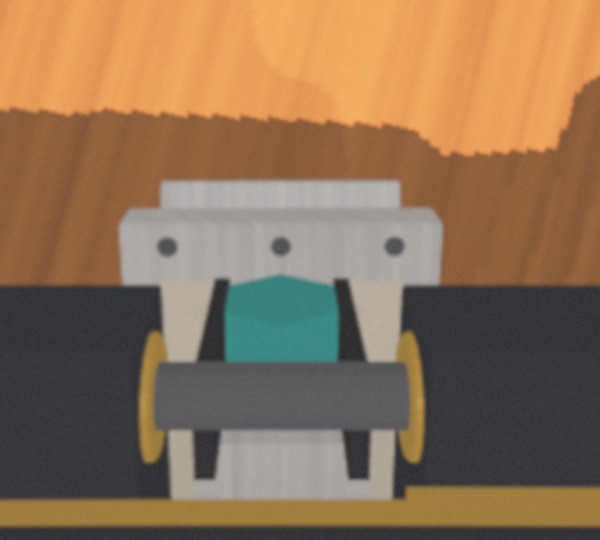

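```bash
python3 -m inch '[{"dx":1,"dy":0,"dz":0,"ax":0,"ay":0,"az":0,"fingers":16},{"dx":2,"dy":0,"dz":0,"ax":0,"ay":0,"az":0,"fingers":16},{"dx":3.2,"dy":0,"dz":0,"ax":0,"ay":0,"az":0,"fingers":16},{"dx":4.4,"dy":0,"dz":0,"ax":0,"ay":0,"az":0,"fingers":16},{"dx":5.8,"dy":0,"dz":0,"ax":0,"ay":0,"az":0,"fingers":16},{"dx":7.2,"dy":0,"dz":0,"ax":0,"ay":0,"az":0,"fingers":16}]'; python3 st.py; python3 look.py 14s scene 260 200 400 320 5
```

```text
clock: 26.4
tool_pos: [0.5582, 0.0361, 0.084]
orientation: [179.9, -19.7, 104.5]
force: [3.9, -11.3, -4.6]
opening: 0.0233
force tool [-12.78   0.94   0.28] moment [-0.52 -6.28 -0.09] hole in tool [-79.33   1.03  -9.19] [   8.8   21.8  -11.7  -22.7  -60.4 -162.4] 26.4
```

View pics/14s.png

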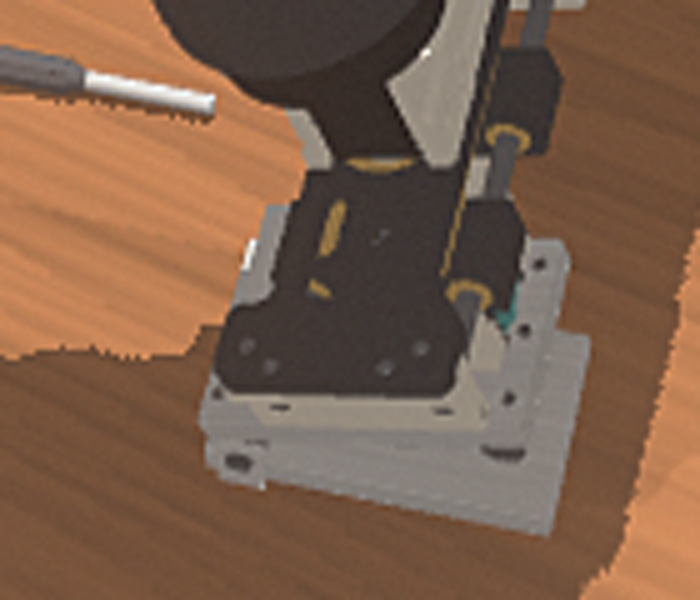

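```bash
python3 -m inch '[{"dx":1.5,"dy":0,"dz":0,"ax":0,"ay":0,"az":0,"fingers":16},{"dx":3,"dy":0,"dz":0,"ax":0,"ay":0,"az":0,"fingers":16},{"dx":4.5,"dy":0,"dz":0,"ax":0,"ay":0,"az":0,"fingers":16},{"dx":6,"dy":0,"dz":0,"ax":0,"ay":0,"az":0,"fingers":16},{"dx":7.5,"dy":0,"dz":0,"ax":0,"ay":0,"az":0,"fingers":16},{"dx":9,"dy":0,"dz":0,"ax":0,"ay":0,"az":0,"fingers":16},{"dx":10.5,"dy":0,"dz":0,"ax":0,"ay":0,"az":0,"fingers":16},{"dx":12,"dy":0,"dz":0,"ax":0,"ay":0,"az":0,"fingers":16}]'; python3 st.py; python3 look.py 15w wrist 180 150 480 420 2
```

```text
clock: 27.45
tool_pos: [0.5539, 0.0506, 0.0886]
orientation: [179.9, -20.0, 104.5]
force: [0.3, 0.3, 0.1]
opening: 0.0235
force tool [ 0.22  0.31 -0.01] moment [-0.11 -1.29 -0.08] hole in tool [-95.13   1.47 -10.46] [  10.1   21.1  -12.   -23.1  -60.5 -163.5] 27.45
```

View pics/15w.png

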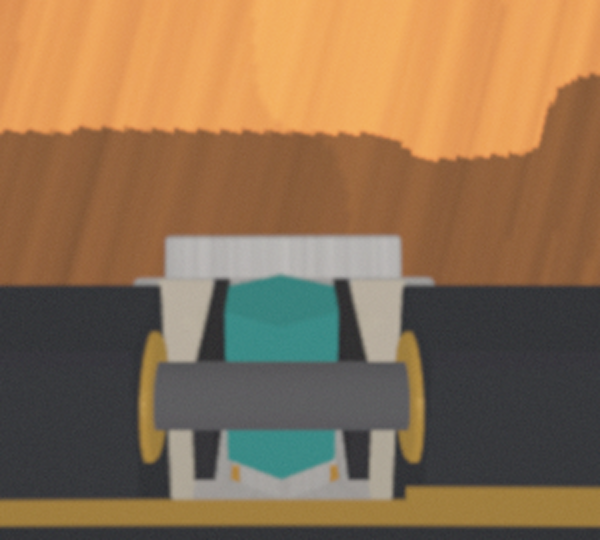

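Run:
```python
from h import *
np.set_printoptions(precision=4,suppress=True)
for n in ["top","scene"]:
    s=snapshot(n); print(n,[ (round(x["score"],2),onz(s,x["position"],0)) for x in landmark_of("dish",n)])
    for x in trace("dish",n)[:1]:
        c,_=cv2.findContours(x["mask"].astype(np.uint8),0,2); c=max(c,key=cv2.contourArea)
        P=np.array([onz(s,q[0],.021)[:2] for q in c],np.float32)
        (cx,cy),wh,a=cv2.minAreaRect(P); print(n,x["score"],cx,cy,wh,a)
    if n=="top":
        P=np.array([onz(s,q,.021)[:2] for q in [(107,262),(165,223),(200,278),(142,316)]]); print(P,P.mean(0))
print(get_obs()["clock"])
```

```text
top [(0.62, array([0.5085, 0.3118, 0.    ]))]
top 0.59 0.49876800179481506 0.30805647373199463 (0.13305935263633728, 0.12580637633800507) 35.00625991821289
[[0.5104 0.3925]
 [0.5891 0.2894]
 [0.4875 0.2152]
 [0.413  0.317 ]] [0.5    0.3035]
scene [(0.72, array([0.5008, 0.3055, 0.    ]))]
scene 0.8 0.504243016242981 0.3070783019065857 (0.13453343510627747, 0.13320252299308777) 35.23878860473633
27.8
```

```bash
python3 -m inch '[{"dx":8,"dy":0,"dz":0,"ax":0,"ay":0,"az":0,"fingers":16},{"dx":20,"dy":0,"dz":0,"ax":0,"ay":0,"az":0,"fingers":16},{"dx":35,"dy":0,"dz":-5,"ax":0,"ay":0,"az":0,"fingers":16},{"dx":60,"dy":0,"dz":-40,"ax":0,"ay":0,"az":0,"fingers":16},{"dx":80,"dy":0,"dz":-60,"ax":0,"ay":0,"az":-8,"fingers":16}]'
python3 - <<'E'
from h import *
o=get_obs();print(o["joint_pos"].round(1),o["clock"])
rel([.502,.306,.13],tool(160,0)); rel([.502,.306,.13],tool(215,0))
E
```

```text
clock: 28.42
tool_pos: [0.541, 0.1043, 0.1753]
orientation: [176.8, -19.7, 113.3]
force: [-0.2, -1.0, -0.9]
opening: 0.0241
[  16.    14.2   -9.5  -21.7  -67.  -164.6] 28.425
d [173.73  37.59 112.6 ] a [ 11.05 -17.3  -46.79]
d [173.73  37.59 112.6 ] a [  19.8   -11.4  -101.12]
```

```bash
python3 -m inch '[{"dx":60,"dy":13,"dz":30,"ax":5,"ay":-3,"az":-15,"fingers":16},{"dx":100,"dy":22,"dz":60,"ax":10,"ay":-6,"az":-26,"fingers":16},{"dx":140,"dy":30,"dz":85,"ax":19.8,"ay":-11.4,"az":-101,"fingers":16},{"dx":174,"dy":38,"dz":112,"ax":19.8,"ay":-11.4,"az":-101,"fingers":16},{"dx":174,"dy":38,"dz":112,"ax":19.8,"ay":-11.4,"az":-101,"fingers":16},{"dx":174,"dy":38,"dz":112,"ax":19.8,"ay":-11.4,"az":-101,"fingers":16},{"dx":174,"dy":38,"dz":112,"ax":19.8,"ay":-11.4,"az":-101,"fingers":16},{"dx":174,"dy":38,"dz":112,"ax":19.8,"ay":-11.4,"az":-101,"fingers":16}]'
python3 - <<'E'
from h import *
o=get_obs();print(o["joint_pos"].round(1),o["clock"])
rel([.502,.306,.13],tool(215,0))
E
```

```text
clock: 29.42
tool_pos: [0.5021, 0.3062, 0.1289]
orientation: [177.8, -2.8, -162.6]
force: [-0.1, -0.7, -0.8]
opening: 0.0235
[  48.1   18.4  -14.6   -3.9  -58.3 -118.7] 29.425
d [ 0.2  -0.13 -1.09] a [  2.59  -2.42 -17.66]
```

```bash
python3 -m inch '[{"dx":0,"dy":0,"dz":0,"ax":2.6,"ay":-2.4,"az":-17.7,"fingers":16},{"dx":0,"dy":0,"dz":0,"ax":2.6,"ay":-2.4,"az":-17.7,"fingers":16},{"dx":0,"dy":0,"dz":0,"ax":2.6,"ay":-2.4,"az":-17.7,"fingers":16}]'
python3 - <<'E'
from h import *
o=get_obs();print(o["joint_pos"].round(1),o["clock"])
rel([.502,.306,.03],tool(215,0))
s=snapshot("wrist");cv2.imwrite("pics/16w.png",s["image"][:,:,::-1])
E
python3 look.py 16s scene 380 210 620 390 3
```

```text
clock: 29.8
tool_pos: [0.5017, 0.3059, 0.1289]
orientation: [179.9, -0.1, -145.3]
force: [-0.7, 1.2, -0.9]
opening: 0.0236
[ 5.040e+01  1.710e+01 -1.800e+01 -1.000e-01 -5.490e+01 -1.057e+02] 29.8
d [-0.44 -0.2  98.91] a [ 0.05 -0.07 -0.32]
```

View pics/16w.png

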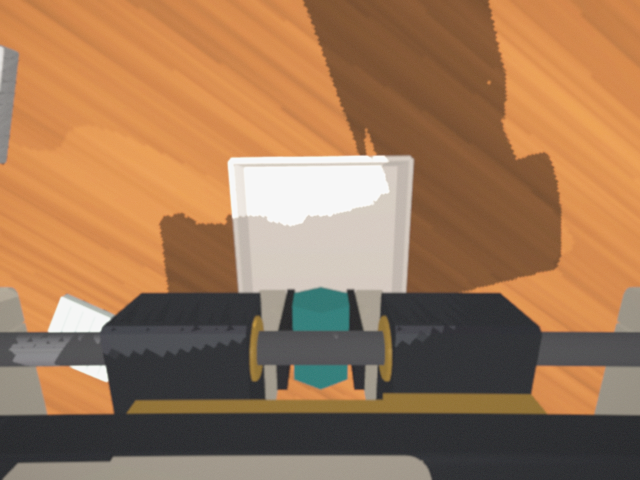

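View pics/16s.png

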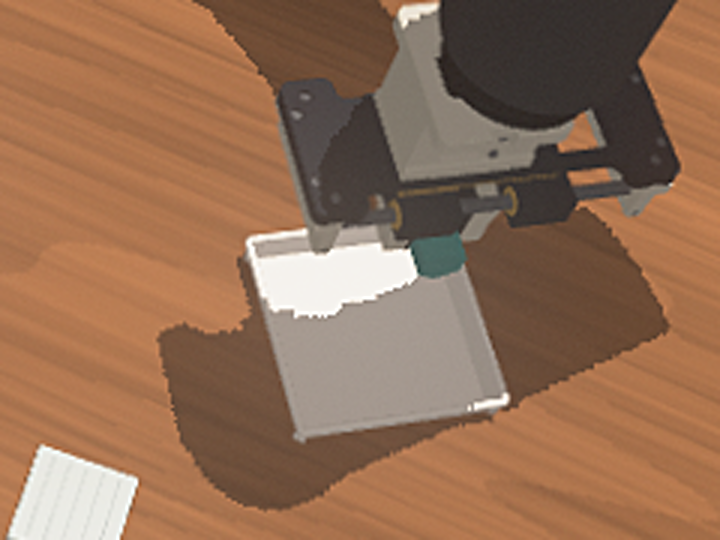

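```bash
python3 -m inch '[{"dx":0,"dy":0,"dz":50,"ax":0,"ay":0,"az":0,"fingers":16},{"dx":0,"dy":0,"dz":90,"ax":0,"ay":0,"az":0,"fingers":16},{"dx":0,"dy":0,"dz":108,"ax":0,"ay":0,"az":0,"fingers":16},{"dx":0,"dy":0,"dz":115,"ax":0,"ay":0,"az":0,"fingers":16},{"dx":0,"dy":0,"dz":117,"ax":0,"ay":0,"az":0,"fingers":16},{"dx":0,"dy":0,"dz":118,"ax":0,"ay":0,"az":0,"fingers":16}]'; python3 st.py; python3 look.py 17w wrist 0 0 640 480 1
```

```text
clock: 30.65
tool_pos: [0.5028, 0.3056, 0.011]
orientation: [179.9, -0.0, -145.4]
force: [-0.5, -0.3, -0.2]
opening: 0.024
force tool [0.58 0.   0.23] moment [ 0.02 -0.12 -0.  ] hole in tool [ 133.49 -326.6   -55.16] [  50.3   25.3  -24.4   -0.1  -40.3 -105.6] 30.65
```

View pics/17w.png

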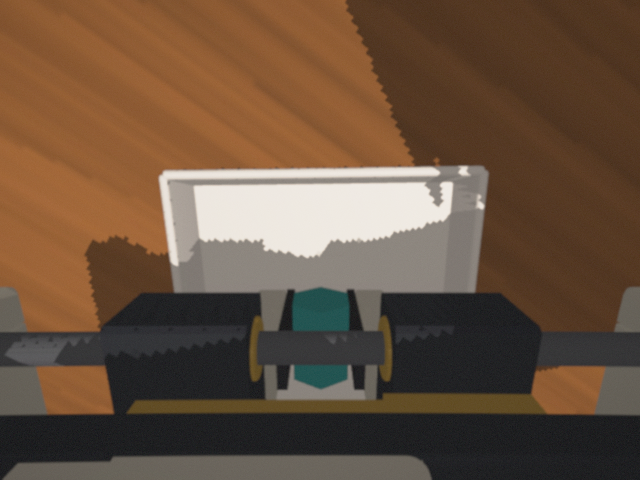

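```bash
python3 -m inch '[{"dx":0,"dy":0,"dz":0.6,"ax":0,"ay":0,"az":0,"fingers":16},{"dx":0,"dy":0,"dz":1.2,"ax":0,"ay":0,"az":0,"fingers":16},{"dx":0,"dy":0,"dz":1.8,"ax":0,"ay":0,"az":0,"fingers":16},{"dx":0,"dy":0,"dz":2.3,"ax":0,"ay":0,"az":0,"fingers":16}]'; python3 st.py;python3 -m inch '[{"dx":0,"dy":0,"dz":0.4,"ax":0,"ay":0,"az":0,"fingers":16},{"dx":0,"dy":0,"dz":0.8,"ax":0,"ay":0,"az":0,"fingers":16}]'; python3 st.py
```

```text
clock: 31.2
tool_pos: [0.5023, 0.3051, 0.008]
orientation: [180.0, -0.1, -145.3]
force: [-3.0, -0.4, 5.1]
opening: 0.0238
force tool [ 2.7   1.33 -5.08] moment [-0.22  0.52 -0.01] hole in tool [ 133.08 -326.4   -57.79] [  50.3   25.5  -24.6   -0.1  -40.  -105.6] 31.2
clock: 31.45
tool_pos: [0.5024, 0.3051, 0.0079]
orientation: [180.0, -0.1, -145.3]
force: [-4.0, -2.0, 11.6]
opening: 0.0239
force tool [  4.4    0.65 -11.59] moment [-0.37  1.45 -0.01] hole in tool [ 133.18 -326.36  -57.9 ] [  50.3   25.5  -24.6   -0.1  -40.  -105.6] 31.45
```

```bash
python3 -m inch '[{"dx":0,"dy":0,"dz":-0.5,"ax":0,"ay":0,"az":0,"fingers":16},{"dx":0,"dy":0,"dz":-0.7,"ax":0,"ay":0,"az":0,"fingers":24},{"dx":0,"dy":0,"dz":-0.7,"ax":0,"ay":0,"az":0,"fingers":25},{"dx":0,"dy":0,"dz":-0.7,"ax":0,"ay":0,"az":0,"fingers":26},{"dx":0,"dy":0,"dz":-0.7,"ax":0,"ay":0,"az":0,"fingers":27},{"dx":0,"dy":0,"dz":-0.7,"ax":0,"ay":0,"az":0,"fingers":29},{"dx":0,"dy":0,"dz":-0.7,"ax":0,"ay":0,"az":0,"fingers":32},{"dx":0,"dy":0,"dz":-0.7,"ax":0,"ay":0,"az":0,"fingers":36}]'; python3 st.py; python3 look.py 18w wrist 150 250 480 420 2
```

```text
clock: 32.45
tool_pos: [0.5023, 0.3051, 0.0077]
orientation: [180.0, -0.1, -145.3]
force: [-0.1, 0.3, 0.4]
opening: 0.0348
force tool [-0.07  0.36 -0.41] moment [ 0.09 -0.16  0.02] hole in tool [ 132.96 -326.41  -58.13] [  50.3   25.5  -24.6   -0.1  -40.  -105.6] 32.45
```

View pics/18w.png

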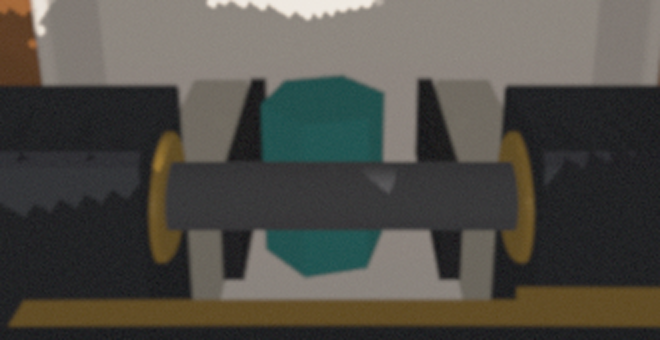

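```bash
python3 -m inch '[{"dx":0,"dy":0,"dz":-1,"ax":0,"ay":0,"az":0,"fingers":40},{"dx":0,"dy":0,"dz":-1,"ax":0,"ay":0,"az":0,"fingers":44},{"dx":0,"dy":0,"dz":-1,"ax":0,"ay":0,"az":0,"fingers":48},{"dx":0,"dy":0,"dz":-1,"ax":0,"ay":0,"az":0,"fingers":50}]'; python3 st.py; python3 look.py 19w wrist 150 250 480 420 2
```

```text
clock: 33.0
tool_pos: [0.5023, 0.3051, 0.0087]
orientation: [180.0, -0.1, -145.3]
force: [-0.2, 0.2, -0.0]
opening: 0.0494
force tool [0.03 0.31 0.01] moment [ 0.   -0.13  0.04] hole in tool [ 133.   -326.43  -57.11] [  50.3   25.4  -24.5   -0.1  -40.1 -105.6] 33.0
```

View pics/19w.png

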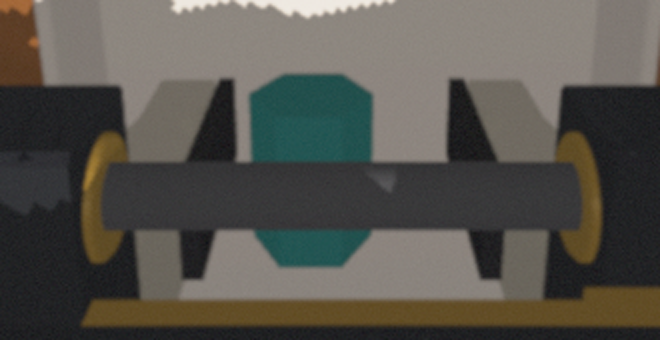

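Prism lies on a flat, clear of both fingers (left gap ~15 zoomed px). Rise straight up.

```bash
python3 -m inch '[{"dx":0,"dy":1.5,"dz":-1,"ax":0,"ay":0,"az":0,"fingers":54},{"dx":0,"dy":0,"dz":-15,"ax":0,"ay":0,"az":0,"fingers":56},{"dx":0,"dy":0,"dz":-50,"ax":0,"ay":0,"az":0,"fingers":56},{"dx":0,"dy":0,"dz":-110,"ax":0,"ay":0,"az":0,"fingers":56},{"dx":0,"dy":0,"dz":-160,"ax":0,"ay":0,"az":0,"fingers":56},{"dx":-60,"dy":0,"dz":-200,"ax":0,"ay":0,"az":0,"fingers":56},{"dx":-60,"dy":0,"dz":-200,"ax":0,"ay":0,"az":0,"fingers":56},{"dx":-60,"dy":0,"dz":-200,"ax":0,"ay":0,"az":0,"fingers":56}]'; python3 st.py; python3 look.py 20w wrist 0 0 640 480 1;  python3 look.py 20s scene 0 0 640 480 1; python3 look.py 20t top 0 0 640 480 1
```

```text
clock: 34.05
tool_pos: [0.5519, 0.3392, 0.2087]
orientation: [179.9, -0.1, -145.4]
force: [-0.5, 0.0, -0.9]
opening: 0.0561
force tool [0.36 0.27 0.94] moment [ 0.01 -0.04 -0.03] hole in tool [ 192.61 -326.48  142.87] [  48.7   18.7   -4.3   -0.1  -67.  -104.1] 34.05
```

View pics/20w.png

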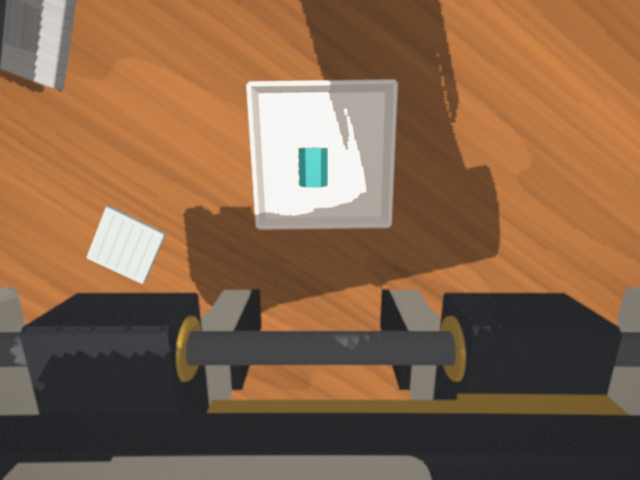

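View pics/20s.png

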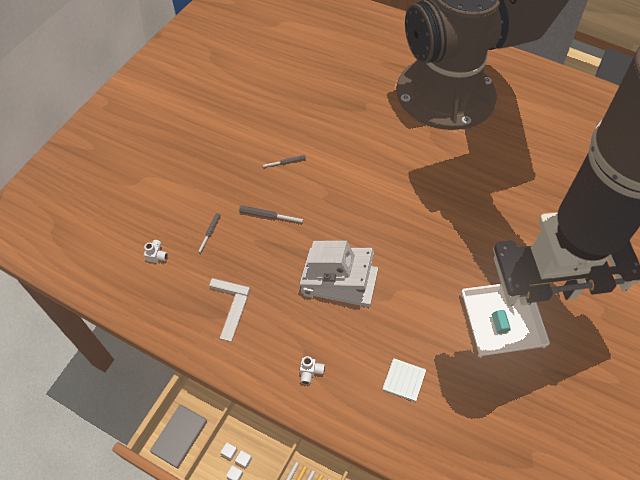

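View pics/20t.png

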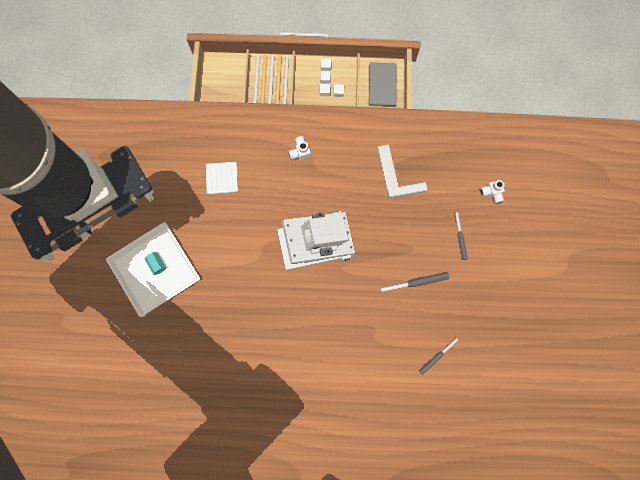

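The prism lies in the dish (scene 502,321; top 155,263). The punch is flat on the table (top 415,282), the bystanders are at their original pixels, and the robot is clear of everything. Handing in.

```bash
python3 -c "
from plant import *
print(close_job())"
```

```text
the job is handed in; nothing more can be done
None
```

The prism is out of the block and lying on its side in the white dish, and the job is handed in at about 34 s of the 66 s allowed; no verdict was reported.

- **Pressing out:** I took the 130 mm punch, the one matching the size given, and pressed through the access hole at about 15 N. The prism slid steadily until it stood about 20 mm proud.
- **Laying the punch down:** I drew the punch back and laid it flat on the open table, a few centimetres from where it started.
- **Drawing the prism:** It came straight out at about 13 N, with no sign of slipping in the grip.
- **Placing the prism:** I set it down on an edge with about 12 N of contact force. When I opened the fingers slowly, it rolled the last part onto a flat.

**Last checks:** The prism rests near the middle of the dish, which is flat on the table and at the same place in the pictures as before. The glass tile, try square and both corner joints are also at their original places in the pictures. The gripper is well clear of everything, and the wrist force stayed far below the limit.

**Disagreements:** The estimates of the hole's height differed by 2 to 3 mm between cameras. I used a middle value, and the punch entered without any contact force. No check failed.

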